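Refill the cartridge magazine of a hotel-room coffee machine

TASK

Refill the coffee machine's cartridge tube: its end cover is locked by a sprung catch that nobody can hold back while working one-handed, so jam the wooden door wedge between the catch's pin and the flange beside it so that the catch stays open by itself, then lift the cover off and stand it aside. Push every coffee cartridge lying on the table lengthwise into the tube, one behind the other, until the last is inside clear of the cover's slots; lower the cover fully back into its slots while the catch is still wedged, then pull the wedge out so that the catch springs shut over the cover, and lay the wedge back on the felt mat. Leave the other things on the table where they are.

Things in the scene. Friction and masses are not known exactly. Their poses are not given: they have to be found in the camera images.
- machine: coffee machine (fixed) with a cartridge tube sticking out of its side. Origin on the table under the middle of the tube's mouth; y runs along the tube into the machine (the way cartridges are pushed), x across, z up. In mm: its tall body fills x -110 to 230, y 110 to 335, to z 330; brew head and drip tray reach x -225 at y 145 to 305. The rest of the magazine stays below z 96
- mouth (a point): middle of the tube's floor at the mouth, 35 mm above the table (axes as the machine, offsets in mm from here). Level aluminium channel, 46 x 46 inside. The floor begins at y -75 as a flat open loading sill, 64 wide; side walls begin at y 10, the roof (top 50 above the floor, 14 wide sight slot) only at y 26
- tube_end (a point): middle of the tube's floor at its closed end, 300 mm inside the mouth (inside the machine, out of sight)
- seat (a point): place of the cover's origin when it is fully down in its slots, on the tube's floor 4 mm inside the mouth (axes as the machine and as the seated cover). Two upright slots, open at the top, take the plate's side edges: 12 mm wide along y, 76 mm from bottom to bottom across x, 42 to 46 mm high; 56 mm are free between their front lips
- cover: loose end cover, dark steel, 0.16 kg. In mm: plate 68 wide (x), 8 thick (y -4 to 4), 46 high, sliding down into the slots; foot block in front of it (44 wide, y -22 to -4, 34 high), so it stands by itself; on top a black grip rib, 32 wide (x), 12 thick (y -11 to 1), from the plate up to z 82. Origin: underside, below the plate's middle; axes as the machine when seated
- catch (a joint): sprung catch, a flat steel lever turning about an upright pivot, 50 to 58 mm above the tube's floor. 0 rad = shut; it grows as it opens, to 0.7. From 0.25 rad the nose is clear of the cover. It takes about 2 N at the pin to start and 6 N at 0.35 rad; let go, it springs shut. Opening moves its pin to the machine's -y and its nose to +y
- catch_nose (a point): the catch's nose, a finger 9 mm wide; when shut it lies 4 mm over the top edge of the cover's plate, beside the grip rib at the machine's x -34 to -20 mm, and stops the cover from being lifted
- catch_pin (a point): middle of the catch's round upright pin, 12 mm in diameter, hanging from the lever's tail to 6 mm above the wedge deck. Shut, it is at x -123, y 14 mm in the machine's axes; axes turn with the lever
- fence (a point): robot-side foot corner of a fixed upright flange beside the pin, on the wedge deck (level with the tube's floor; axes as the machine; mm from here). The flange is a flat wall facing -y, 30 high, from here to x 102. The deck spans x -5 to 106 and 38 to -y. At rest 10 are free between flange and pin, which stands at x 9. Lever and bracket cross 40 above the deck; free way ahead to x 88
- wedge: door wedge, light beech, 0.075 kg, 140 mm long (x), 36 high (z) as it lies on its side on the mat. Seen from above, the heel half (x -70 to 10) is 24 thick (y -12 to 12); from x 10 the -y face slopes in to a tip 4 thick (x 70, y 8 to 12); the +y face is flat all along. Origin: underside, middle of its length and of the heel's thickness
- wedged (a point): place of the wedge's origin when well jammed: tip first along the deck (axes as the machine), flat face on the flange, sloped face to the pin. The pin then bears on the parallel heel half, the catch stands at about 0.31 rad, friction keeps the wedge there, and its heel sticks out 51 mm past the deck's edge to be gripped. Pushing it in or out takes 7 to 12 N
- mat: thin grey felt mat on the table (fixed), 150 mm (x) by 210 mm (y), 4 mm thick, where the wedge lies and belongs. Origin: middle of its underside
- cart1: coffee cartridge: plain aluminium canister of rounded-square section, 70 mm long (its x axis), 40 x 40 mm, 0.1 kg, both ends alike; two to four are present, lying on the table. Origin: its centre, 20 mm above what it lies on
- cart2: coffee cartridge: plain aluminium canister of rounded-square section, 70 mm long (its x axis), 40 x 40 mm, 0.1 kg, both ends alike; two to four are present, lying on the table. Origin: its centre, 20 mm above what it lies on
- cart3: coffee cartridge: plain aluminium canister of rounded-square section, 70 mm long (its x axis), 40 x 40 mm, 0.1 kg, both ends alike; two to four are present, lying on the table. Origin: its centre, 20 mm above what it lies on
- cart4: coffee cartridge: plain aluminium canister of rounded-square section, 70 mm long (its x axis), 40 x 40 mm, 0.1 kg, both ends alike; two to four are present, lying on the table. Origin: its centre, 20 mm above what it lies on
- cup: bystander: white espresso cup, 56 mm in diameter, 55 mm high (origin: underside)
- sugar: bystander: glass sugar jar, 68 mm in diameter, 85 mm high
- milk: bystander: steel milk jug, 80 mm in diameter, 90 mm high
- tin: bystander: dark coffee tin, 80 mm in diameter, 120 mm high
- spoon: bystander: steel teaspoon, 135 mm long, lying flat
- napkin_box: bystander: wooden napkin box, 140 x 100 mm, 70 mm high
Things that resemble listed ones, but are neither listed nor needed, are in the scene too. What is meant by the wedge is not yellow, and is the smaller of those in its own colour.

How it is judged (in metres and radians):
On the way, in this order (a step that is already met when the one before it is completed fails the run):
1. the catch is wedged open by the wedge, with nothing holding it (value of joint catch above 0.25 rad and contact force between wedge and machine above 0.5 N and contact force between the fingers and wedge below 0.05 N and contact force between the fingers and machine below 0.05 N), for 0.4 s.
2. the cover is off, away from the mouth (distance between cover and seat above 0.08 m and value of joint catch above 0.2 rad), for 0.2 s.
3. all cartridges are in the tube, clear of the cover's slots (y of cart1 in the frame of mouth between 0.043 and 0.29 m and x of cart1 in the frame of mouth between -0.012 and 0.012 m and z of cart1 in the frame of mouth between 0.012 and 0.032 m and y of cart2 in the frame of mouth between 0.043 and 0.29 m and x of cart2 in the frame of mouth between -0.012 and 0.012 m and z of cart2 in the frame of mouth between 0.012 and 0.032 m and y of cart3 in the frame of mouth between 0.043 and 0.29 m and x of cart3 in the frame of mouth between -0.012 and 0.012 m and z of cart3 in the frame of mouth between 0.012 and 0.032 m and y of cart4 in the frame of mouth between 0.043 and 0.29 m and x of cart4 in the frame of mouth between -0.012 and 0.012 m and z of cart4 in the frame of mouth between 0.012 and 0.032 m), for 0.2 s.
4. the cover is fully down in its slots, with the catch still wedged (x of cover in the frame of seat between -0.006 and 0.006 m and y of cover in the frame of seat between -0.005 and 0.005 m and z of cover in the frame of seat between -0.004 and 0.004 m and angle between cover's own z axis and vertical below 0.1 rad and value of joint catch above 0.2 rad), for 0.2 s.
5. the wedge is out and the catch has sprung shut over the cover (x of cover in the frame of seat between -0.006 and 0.006 m and y of cover in the frame of seat between -0.005 and 0.005 m and z of cover in the frame of seat between -0.004 and 0.004 m and angle between cover's own z axis and vertical below 0.1 rad and value of joint catch below 0.05 rad), for 0.2 s.
At the end, for the whole second after the job is handed in: All cartridges present lie in the tube with their rear ends at least 8 mm inside the mouth; the cover stands in its slots within 5 mm of its seat and fully down (4 mm); the catch is shut (below 0.05 rad); the wedge lies on the felt mat, its middle within the mat's edges; cover and wedge at rest (all of step 3 and all of step 5 and x of wedge in the frame of mat between -0.075 and 0.075 m and y of wedge in the frame of mat between -0.105 and 0.105 m and z of wedge in the frame of mat between -0.002 and 0.035 m and linear speed of each of wedge, cover below 0.02 m/s); the robot touches nothing.
It fails at once if a bystander (cup, sugar jar, milk jug, tin, spoon, napkin box) is moved more than 5 cm (distance of any of cup, sugar, milk, tin, spoon, napkin_box from where it was at the start of the episode above 0.05 m).
It fails at once if a bystander is tipped over (angle between any of cup, sugar, milk, tin, napkin_box's own z axis and vertical above 0.5 rad).
Of cart1, cart2, cart3, cart4 only 2 to 4 are there at a start; the rules pass over those that are not, and their reading is None.
At some moment in a run one of cart1, cart2, cart3, cart4 may be knocked a few centimetres aside while the robot is not near it.
It also fails if it takes over 210 s, if anything falls off the work surface, if the arm or the gripper's body presses on something with over 40 N, if the wrist force passes 120 N, or if a joint passes its speed limit or range.

ROBOT

A 6-joint arm with a two-finger parallel gripper is mounted at the origin on the work surface. World frame = base frame: x ahead of the robot, y to its left, z up, the work surface at z = 0. Lengths are in m, angles in degrees, forces in N, time in s.
With the tool pointing down it reaches from about 0.35 to 0.725 m from the base axis. Payload 4.3 kg.
Tool frame: the origin (TCP) lies midway between the tips of the shut fingers; the grasp point (between the pads) lies 19 mm behind it; z points along the fingers, y is the direction in which the jaws open and shut (so a half turn about z gives the same grasp; the last joint's range is limited). The gripper opens to 85 mm and grips with 20 to 120 N. Pads are 22 mm wide; open, the fingers measure 114 mm over their backs; the gripper's body (76 mm by 85 mm) begins 54 mm behind the grasp point. The pads swing forward as they close: fully open they stand 13 mm farther back than shut.
Start: joints at [-79.888, 21.618, 4.641, 73.018, 0, 83.68], TCP at [0.163, -0.552, 0.231] pointing down, gripper open.
Joint ranges: [-156.06, 156.06], [-48.1, 94.91], [-58.44, 69.94], [-101.28, 121.22], [-78.64, 73.56], [-180, 180]. Speed limits (degrees/s): [147.25, 147.25, 180, 180, 180, 180].

INTERFACE

Orientations are given as a 3x3 rotation matrix whose columns are the frame's x, y, z axes.
In Python, from plant import * gives the robot as it stands.
- The arm moves only by the tool drive_tool, never from a script. Its argument "targets" is a list of rows, each a list of 2 entries, a list of its own where there are three numbers: the shift along the tool's x, y, z in cm, then the turn about the tool's z in rad. A call has 1 to 12 rows; each row is the pose to reach, as a shift and turn from the pose commanded when the call began, along the tool's axes at that moment; what a row does not reach only later rows make up. A row lasts 1/8 s, in which the tool goes at most 62.5 mm and 10.7 degrees, less where a joint would pass 70% of its speed; a pose out of reach is approached as far as the arm can. A call with a gripper value outside its range is refused whole. "fingers" is the gripper command: -1 is fully open, 1 is shut, values between are in proportion, set as the call begins (left out, the last holds). The fingers move at their own pace and stop on an object; "grip_force" is the grip in N (left out, the last holds). Time passes only in rows, so rows that repeat a pose let the fingers close. It gives the time, the measured TCP pose, the force and the opening at its end, in the units of the state.
- observe(): the state, without advancing time (a new reading comes with each control period).
- camera(name): name is "side" or "top" or "wrist"; returns the picture (400x640x3 uint8, red, green, blue); there is no depth.
- camera_params(name): a dict with "intrinsics" (3x3 intrinsics, pixels), "rvec" (rotation vector, rad) and "tvec" (3), from world to camera coordinates, as OpenCV has them. Camera axes: x right, y down, z forward; pixel columns grow to the right and rows downward; lengths in m; the calibration is good to about 2 mm. A picture is of the moment at which its call begins: read the wrist's pose just before it. camera_params takes no time and is no camera call; for the wrist camera it gives the pose at the moment of the call.
- job_done(): hands the job in, once; it reports no verdict.
Trained networks look in the newest picture that a camera, given by its name, has taken for a name from the list of things; names that differ only in an ending like _2 or _b are one class to them, and where a whole thing is asked for, a point or a joint stands for the part that bears it (a point fixed in the world has none). Each returns a list of dicts, best first, with "p" (0 to 1); they miss things now and then, are a little off and sometimes report something else, mostly with a low value. They report only what shows in the picture. A call takes as long as a camera call. They do not tell look-alikes from the thing itself.
- look_for(camera, query): "bbox" ([left, top, right, bottom] in pixels, round what is visible of it).
- regions_of(camera, query): "pixels" (400x640 bool, what is visible of it) and "bbox" ([left, top, right, bottom] in pixels, round what is visible of it).
- pinpoint(camera, query): "centre" ([column, row] in pixels: a listed point, or the origin of a listed thing).
The state is a dict: "clock": time; "joints": joint angles; "qvel": joint speeds; "joint_efforts": joint torques, N m; "tool_pos": TCP position; "ee_rot": TCP orientation; "wrist_force": force on the tool from outside, world axes, zero at the start; "moment": the same for the moment, N m; "grip_width": finger opening in m.
Only numpy, scipy, OpenCV 4.12 (cv2) and the standard library are available. Lean on these libraries where they do the work, as an engineer would, in place of code of your own. Each camera call takes 0.05 s, during which the arm holds its last target.

## Working session

There is one attempt and no reset: what is moved stays moved. The work goes in short steps, Python scripts to look and compute and a tool call to move; the robot and the scene stay as the last step left them, time stands still between calls to the robot, and variables do not carry over. Pictures are saved under pics/ and viewed, and the job is handed in when it is done.

Besides the shell and the picture viewer there is one more tool, called after "Request:" in YAML: its name, and indented under it one key for each argument. drive_tool: Moves the arm, as the interface text tells. Its arguments: {"type":"object","properties":{"targets":{"type":"array","items":{"type":"array"}},"fingers":{"type":"number"},"grip_force":{"type":"number"}},"required":["targets"]}

```bash
ls; mkdir -p pics; python3 - <<'E'
from plant import *
import cv2
print(observe())
for c in ["side","top","wrist"]:
    im=camera(c); cv2.imwrite(f"pics/a_{c}.png",im[:,:,::-1])
    p=camera_params(c); print(c,p)
E
```

```text
pics
{'clock': 0.0, 'joints': array([-7.98876097e+01,  2.16628150e+01,  4.56155791e+00,  7.30161034e+01,
       -9.80966255e-04,  8.36805275e+01]), 'qvel': array([ 0.02322283,  0.02887664, -0.08198252, -0.03632056, -0.02714618,
        0.04522654]), 'joint_efforts': array([-1.90700739e-04, -4.63612783e+01,  2.69870371e+01,  2.09104142e-02,
        8.48426157e-05,  4.24329073e-06]), 'tool_pos': array([ 0.16254119, -0.55086956,  0.23034241]), 'ee_rot': array([[ 9.59156847e-01,  2.82874531e-01, -3.76499469e-04],
       [ 2.82874705e-01, -9.59154757e-01,  2.01349987e-03],
       [ 2.08446575e-04, -2.03776436e-03, -9.99997902e-01]]), 'wrist_force': array([-0.4618853 , -0.51169373,  0.99522682]), 'moment': array([ 0.00175804, -0.02033527,  0.03234676]), 'grip_width': 0.08558064407015084}
side {'intrinsics': array([[488.26130589,   0.        , 320.11337194],
       [  0.        , 488.26130589, 206.06659276],
       [  0.        ,   0.        ,   1.        ]]), 'rvec': array([ 2.1518397, -0.219265 ,  0.1184722]), 'tvec': array([-0.50372192,  0.1082097 ,  1.4367735 ])}
top {'intrinsics': array([[437.98074012,   0.        , 315.57965756],
       [  0.        , 437.98074012, 198.9037456 ],
       [  0.        ,   0.        ,   1.        ]]), 'rvec': array([ 2.01608036, -2.21113848,  0.24147603]), 'tvec': array([-0.01498369,  0.5176052 ,  1.32333899])}
wrist {'intrinsics': array([[317.32855414,   0.        , 320.78421915],
       [  0.        , 317.32855414, 195.5093734 ],
       [  0.        ,   0.        ,   1.        ]]), 'rvec': array([-2.34118566,  1.74840136,  0.23356647]), 'tvec': array([-0.57554458, -0.03400025,  0.37785402])}
```

View pics/a_side.png

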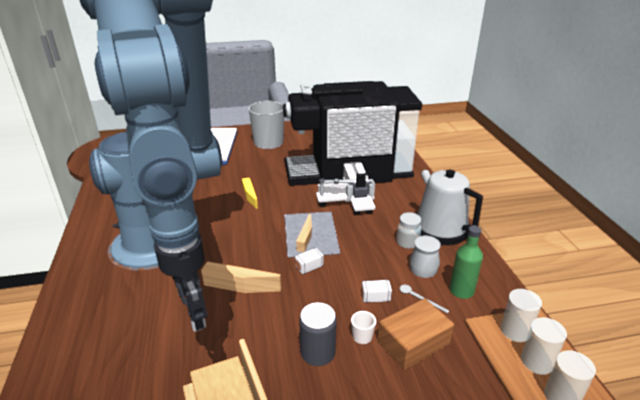

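View pics/a_top.png

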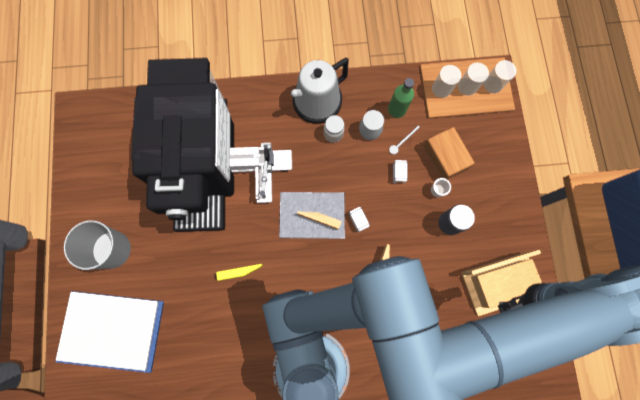

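View pics/a_wrist.png

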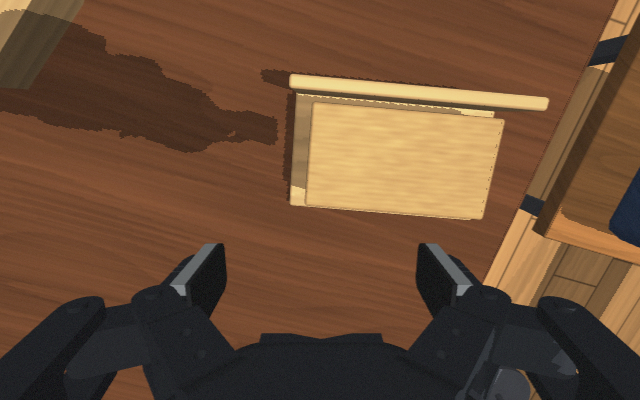

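```bash
python3 - <<'E'
from plant import *
for c in ["top","side"]:
    for q in ["mouth","seat","fence","wedged","catch_pin","catch_nose","cover","wedge","mat","cart1","tube_end","machine","cup","sugar","milk","tin","spoon","napkin_box"]:
        r=pinpoint(c,q)
        print(c,q,[(round(d['p'],2),[round(float(v),1) for v in d['centre']]) for d in r[:6]])
print(observe()['clock'])
E
```

```text
top mouth [(0.62, [266.4, 158.4])]
top seat [(0.56, [266.2, 161.8])]
top fence [(0.64, [259.1, 203.9])]
top wedged [(0.92, [264.9, 195.9])]
top catch_pin [(0.41, [264.3, 193.1]), (0.28, [404.2, 140.9])]
top catch_nose [(0.52, [264.4, 165.2])]
top cover [(0.69, [267.5, 158.8])]
top wedge [(0.87, [241.8, 272.0]), (0.84, [320.9, 220.3])]
top mat [(0.67, [266.3, 159.3])]
top cart1 [(0.61, [400.6, 172.5]), (0.61, [359.5, 221.8]), (0.16, [257.9, 203.4])]
top tube_end []
top machine [(0.89, [268.1, 164.3])]
top cup [(0.81, [440.5, 194.3]), (0.57, [265.3, 162.0])]
top sugar [(0.66, [334.8, 132.7]), (0.24, [448.3, 224.9])]
top milk [(0.87, [368.9, 128.3])]
top tin [(0.31, [404.5, 139.3])]
top spoon [(0.55, [405.4, 137.3])]
top napkin_box [(0.56, [445.5, 160.9])]
side mouth []
side seat [(0.78, [362.0, 194.6]), (0.43, [358.2, 207.6]), (0.21, [308.6, 237.1])]
side fence [(0.73, [404.9, 244.9]), (0.61, [318.2, 193.8]), (0.47, [309.5, 231.5]), (0.2, [322.8, 193.5])]
side wedged [(0.78, [323.4, 196.7])]
side catch_pin [(0.67, [318.4, 187.4]), (0.31, [323.6, 194.5])]
side catch_nose [(0.53, [349.3, 182.1])]
side cover [(0.69, [309.9, 260.3]), (0.61, [357.7, 192.2]), (0.3, [410.1, 343.8]), (0.22, [375.9, 286.9])]
side wedge [(0.74, [310.2, 236.2]), (0.68, [248.0, 199.3]), (0.63, [242.3, 285.5])]
side mat [(0.73, [310.9, 232.5])]
side cart1 [(0.97, [377.0, 293.3]), (0.9, [307.5, 260.5]), (0.42, [360.1, 338.7])]
side tube_end []
side machine [(0.88, [358.7, 203.8]), (0.71, [361.4, 339.0])]
side cup [(0.71, [362.4, 337.1]), (0.59, [319.2, 188.0])]
side sugar [(0.69, [408.6, 241.1])]
side milk [(0.77, [421.1, 268.2])]
side tin [(0.71, [317.8, 351.6])]
side spoon [(0.74, [420.4, 303.5])]
side napkin_box [(0.57, [412.1, 343.1])]
1.95
```

The top view shows the machine at left with its tube mouth near (266,160) and the wedge on its mat at (320,218). Cartridges are at (400,172) and (359,220). The larger look-alike wedge is under the arm, and there's a yellow one too. Next I'll work out positions.

```bash
cat > h.py <<'E'
from plant import *
import numpy as np, cv2
np.set_printoptions(precision=4,suppress=True)
def P(c,params=None):
    p=params or camera_params(c); R=cv2.Rodrigues(np.array(p['rvec']))[0]; return np.array(p['intrinsics']),R,np.array(p['tvec'])
def ray(c,uv,params=None):
    K,R,t=P(c,params); d=R.T@np.linalg.solve(K,np.array([uv[0],uv[1],1.])); return -R.T@t,d/np.linalg.norm(d)
def onz(c,uv,z,params=None):
    o,d=ray(c,uv,params); return o+d*(z-o[2])/d[2]
def proj(c,X,params=None):
    K,R,t=P(c,params); x=K@(R@np.array(X)+t); return x[:2]/x[2]
def tri(obs):
    A=np.zeros((3,3));b=np.zeros(3)
    for o,d in obs:
        M=np.eye(3)-np.outer(d,d);A+=M;b+=M@o
    X=np.linalg.solve(A,b); return X,[np.linalg.norm((np.eye(3)-np.outer(d,d))@(X-o)) for o,d in obs]
def snap(c,name):
    p=camera_params(c); im=camera(c); cv2.imwrite(f"pics/{name}.png",im[:,:,::-1]); return im,p
def crop(im,box,name,s=4):
    l,t,r,b=box; cv2.imwrite(f"pics/{name}.png",cv2.resize(im[t:b,l:r,::-1],None,fx=s,fy=s,interpolation=cv2.INTER_CUBIC))
E
python3 - <<'E'
from h import *
T="top";S="side"
for n,uv,z in [("pin",(264.3,193.1),.05),("nose",(264.4,165.2),.09),("fence",(259.1,203.9),.035),("wedged",(264.9,195.9),.035),("cartA",(400.6,172.5),.02),("cartB",(359.5,221.8),.02),("seat",(266.2,161.8),.035),("mouth",(266.4,158.4),.035),("wedge",(320.9,220.3),.004)]:
    print(n,onz(T,uv,z))
for n,uv,z in [("fence",(318.2,193.8),.035),("wedged",(323.4,196.7),.035),("cartA",(377,293.3),.02),("cartB",(307.5,260.5),.02),("seat",(362,194.6),.035),("wedge",(310.2,236.2),.004),("mat",(310.9,232.5),0)]:
    print('S',n,onz(S,uv,z))
im=cv2.imread("pics/a_top.png")[:,:,::-1]
crop(im,(220,120,420,250),"crop_top1",4)
im=cv2.imread("pics/a_side.png")[:,:,::-1]
crop(im,(270,150,410,300),"crop_side1",4)
for c in (T,S):
    K,R,t=P(c); print(c,-R.T@t)
E
```

```text
pin [0.5488 0.0973 0.05  ]
nose [0.6282 0.0872 0.09  ]
fence [0.5187 0.1176 0.035 ]
wedged [0.543  0.0974 0.035 ]
cartA [ 0.5843 -0.3491  0.02  ]
cartB [ 0.4342 -0.1963  0.02  ]
seat [0.6561 0.0854 0.035 ]
mouth [0.6675 0.084  0.035 ]
wedge [ 0.453  -0.0744  0.004 ]
S fence [0.5307 0.1101 0.035 ]
S wedged [0.5437 0.0895 0.035 ]
S cartA [ 0.5874 -0.357   0.02  ]
S cartB [ 0.4385 -0.196   0.02  ]
S seat [0.6696 0.0766 0.035 ]
S wedge [ 0.4699 -0.0689  0.004 ]
S mat [ 0.4763 -0.046   0.    ]
top [ 0.2245 -0.0288  1.4029]
side [ 0.2632 -1.2121  0.8896]
```

View pics/crop_top1.png

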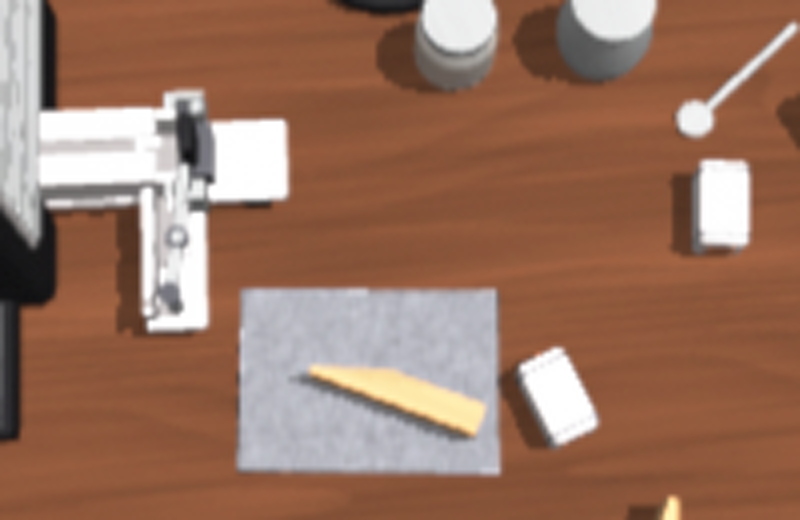

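View pics/crop_side1.png

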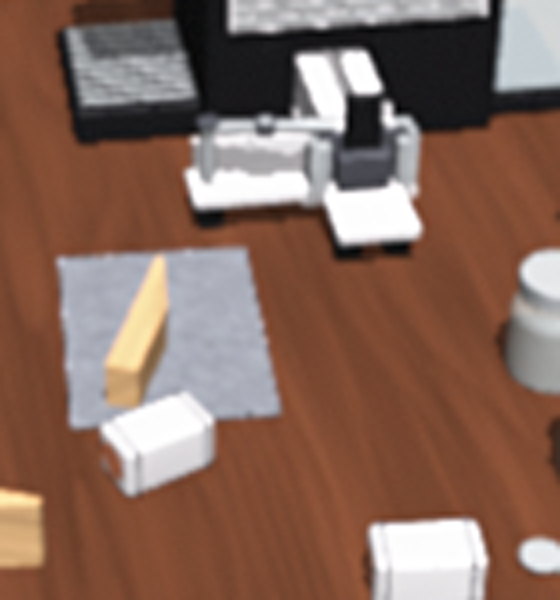

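```bash
python3 - <<'E'
from h import *
o=observe();K,R,t=P("wrist");C=-R.T@t
E=o['ee_rot'];print("cam in tool",E.T@(C-o['tool_pos']));print("cam axes in tool (cols x,y,z)\n",E.T@R.T)
T="top"
for n,uv,z in [("matTL",(280,192),0.004),("matTR",(344.2,192.5),.004),("matBR",(345,238),.004),("matBL",(279.5,237.5),.004),("sugar",(334.8,132.7),0),("milk",(368.9,128.3),0),("cup",(440,190),.05),("tin",(460,217),.12),("spoonbowl",(394,149),.005),
 ("sillTR",(291.5,150),.035),("sillBR",(292,170),.035),("deckBL",(257,202.5),.035),("deckBR",(272,201.5),.035)]:
    print(n,onz(T,uv,z))
# tool frame displacement for a look pose
for tgt in ([0.45,-0.05,0.33],[0.5,-0.03,0.33]):
    print(100*E.T@(np.array(tgt)-o['tool_pos']))
E
```

```text
cam in tool [ 0.0662  0.0013 -0.1423]
cam axes in tool (cols x,y,z)
 [[ 0.0009 -0.9654 -0.2609]
 [ 1.      0.0008  0.0004]
 [-0.0002 -0.2609  0.9654]]
matTL [0.5588 0.0501 0.004 ]
matTR [ 0.5379 -0.1593  0.004 ]
matBR [ 0.3887 -0.1459  0.004 ]
matBL [0.4096 0.063  0.004 ]
sugar [ 0.7485 -0.1501  0.    ]
milk [ 0.7537 -0.2671  0.    ]
cup [ 0.5078 -0.4593  0.05  ]
tin [ 0.406  -0.4838  0.12  ]
spoonbowl [ 0.6712 -0.3414  0.005 ]
sillTR [0.6887 0.0002 0.035 ]
sillBR [0.6208 0.0041 0.035 ]
deckBL [0.5238 0.1239 0.035 ]
deckBR [0.5227 0.0761 0.035 ]
[ 41.7491 -39.977   -9.8705]
[ 47.1106 -40.4809  -9.8705]
```

Request:
drive_tool:
  targets:
    - [[46.5,-48.9,-10],-1.4]
    - [[46.5,-48.9,-10],-1.4]
    - [[46.5,-48.9,-10],-1.4]
    - [[46.5,-48.9,-10],-1.4]
    - [[46.5,-48.9,-10],-1.4]
    - [[46.5,-48.9,-10],-1.4]
    - [[46.5,-48.9,-10],-1.4]
    - [[46.5,-48.9,-10],-1.4]
    - [[46.5,-48.9,-10],-1.4]
    - [[46.5,-48.9,-10],-1.4]
    - [[46.5,-48.9,-10],-1.4]
    - [[46.5,-48.9,-10],-1.4]

```text
clock: 3.45
tool_pos: [0.4717, 0.0522, 0.3315]
ee_rot: [[-0.122, 0.993, 0.001], [0.993, 0.122, 0.0], [0.0, 0.001, -1.0]]
wrist_force: [-0.5, -0.7, 0.1]
grip_width: 0.0853
```

```bash
python3 - <<'E'
from h import *
im,p=snap("wrist","b_wrist"); im2,_=snap("top","b_top"); snap("side","b_side")
for q in ["mouth","seat","fence","wedged","catch_pin","catch_nose","cover","wedge","mat","cart1"]:
    for c in ["wrist","top","side"]:
        r=pinpoint(c,q); print(q,c,[(round(d['p'],2),[round(float(v),1) for v in d['centre']]) for d in r[:4]])
E
```

```text
mouth wrist [(0.88, [457.6, 154.0])]
mouth top [(0.7, [265.1, 162.3])]
mouth side [(0.91, [359.8, 195.5])]
seat wrist [(0.89, [459.4, 154.0])]
seat top [(0.88, [265.2, 157.9])]
seat side [(0.7, [361.7, 194.8])]
fence wrist [(0.68, [369.3, 115.1])]
fence top [(0.32, [319.2, 219.0])]
fence side [(0.73, [317.5, 193.4])]
wedged wrist [(0.93, [378.8, 126.3]), (0.6, [464.1, 291.5])]
wedged top []
wedged side [(0.75, [322.4, 195.1])]
catch_pin wrist [(0.66, [374.5, 128.1]), (0.4, [458.7, 155.3])]
catch_pin top []
catch_pin side [(0.69, [319.3, 187.6])]
catch_nose wrist [(0.65, [457.0, 153.4]), (0.56, [379.6, 126.2])]
catch_nose top [(0.21, [357.8, 221.3])]
catch_nose side [(0.66, [349.4, 182.1])]
cover wrist [(0.59, [459.0, 150.9])]
cover top []
cover side [(0.62, [356.5, 192.6]), (0.24, [412.1, 343.2])]
wedge wrist [(0.74, [301.8, 230.9]), (0.62, [218.0, 42.9])]
wedge top [(0.66, [319.5, 219.4]), (0.56, [378.4, 277.0])]
wedge side [(0.76, [249.0, 198.7]), (0.62, [242.8, 285.7]), (0.58, [309.3, 240.6])]
mat wrist [(0.61, [315.8, 221.0])]
mat top [(0.75, [313.2, 215.4])]
mat side [(0.56, [309.5, 229.7])]
cart1 wrist [(0.89, [283.3, 306.9])]
cart1 top [(0.72, [357.8, 217.8]), (0.66, [448.9, 222.9]), (0.62, [401.8, 175.4])]
cart1 side [(0.79, [308.8, 260.7]), (0.65, [375.2, 288.8])]
```

View pics/b_wrist.png

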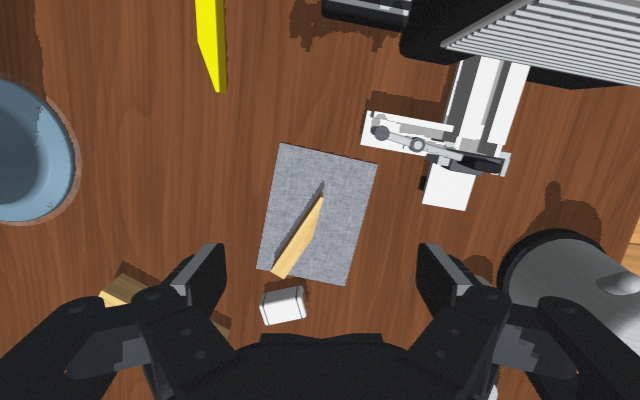

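View pics/b_top.png

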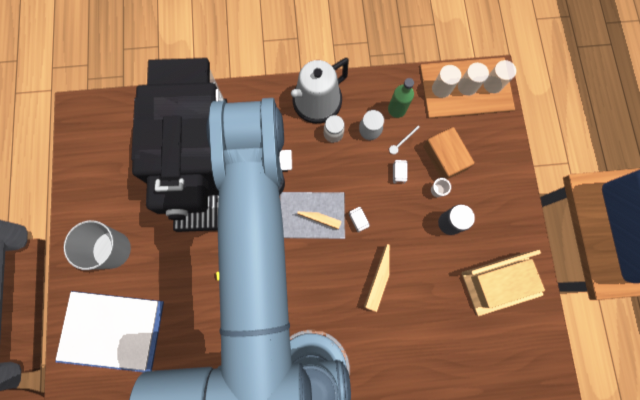

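View pics/b_side.png

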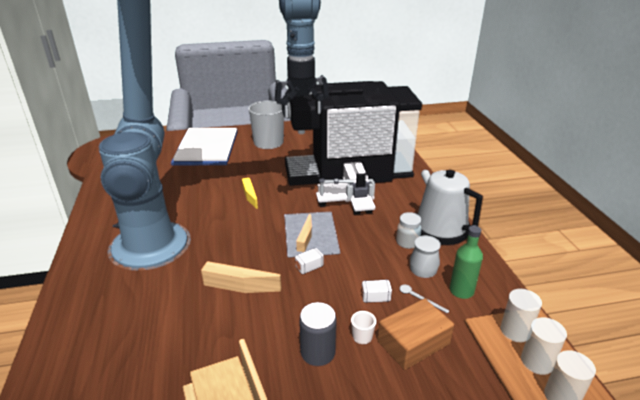

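Only two cartridges are on the table, and the mat wedge is the smaller beech one. I'll zoom in for exact features.

```bash
python3 - <<'E'
from h import *
im=cv2.imread("pics/b_wrist.png")[:,:,::-1]
crop(im,(340,60,540,220),"b_c1",4)
crop(im,(245,135,385,335),"b_c2",3)
E
```

```text
(no output)
```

View pics/b_c1.png

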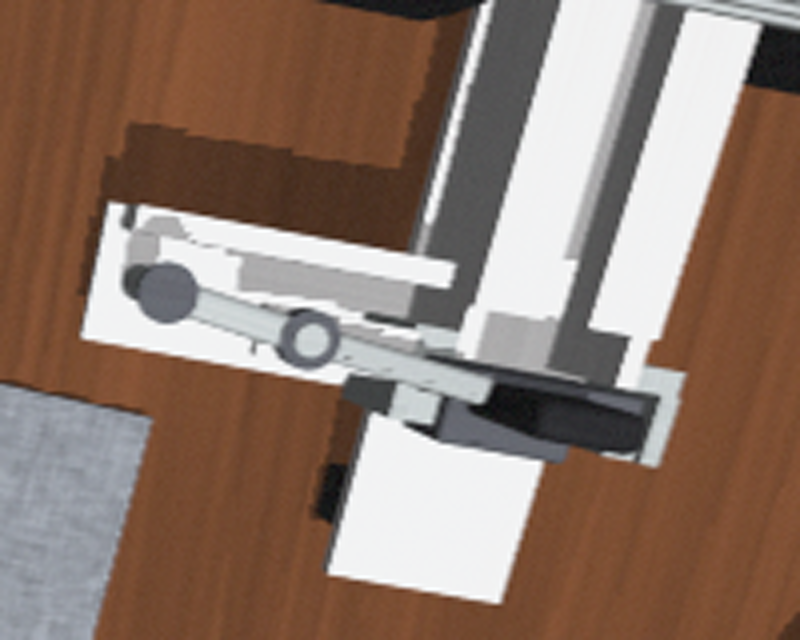

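View pics/b_c2.png

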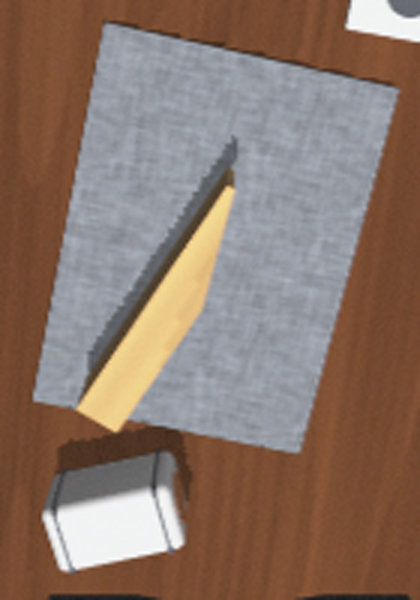

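```bash
cat >> h.py <<'E'
def solve_machine(obs,x0=(0.665,0.08,-0.05)):
    # obs: (cam,params,uv,[mx,my,mz] m)
    from scipy.optimize import least_squares
    def X(p,m):
        c,s=np.cos(p[2]),np.sin(p[2]); return [p[0]+c*m[0]-s*m[1],p[1]+s*m[0]+c*m[1],m[2]]
    f=lambda p:np.concatenate([proj(c,X(p,m),pr)-np.array(uv) for c,pr,uv,m in obs])
    r=least_squares(f,x0); return r.x,r.fun.reshape(-1,2)
E
python3 - <<'E'
from h import *
p=camera_params("wrist"); print(p['tvec'],observe()['tool_pos'])
obs=[("wrist",p,(422,203.75),(-.032,-.075,.035)),("wrist",p,(465.5,211),(.032,-.075,.035)),("wrist",p,(360.5,144.75),(-.137,-.008,.035))]
s,r=solve_machine(obs);print(s,np.degrees(s[2]));print(r)
c,si=np.cos(s[2]),np.sin(s[2])
def W(m): return np.array([s[0]+c*m[0]-si*m[1],s[1]+si*m[0]+c*m[1],m[2]])
for n,m in [("pin top",(-.123,.014,.093)),("pin top+",(-.123,.014,.1)),("fence",(-.132,.03,.035)),("fence top",(-.132,.03,.065)),("flange end top",(-.030,.03,.065)),("rib",(0,-.001,.117)),("wedged",(-.118,.018,.035))]:
    print(n,W(m),proj("wrist",W(m),p),proj("side",W(m)))
for n,uv,z in [("tip a",(245+235/3,135+186/3),.04),("heelL",(245+78/3,135+408/3),.04),("heelR",(245+119/3,135+432/3),.04),("kink",(245+207/3,135+303/3),.04),
  ("mTL",(245+106/3,135+22/3),.004),("mTR",(245+398/3,135+90/3),.004),("mBR",(245+299/3,135+452/3),.004),("mBL",(245+35/3,135+402/3),.004)]:
    print(n,onz("wrist",uv,z,p))
E
```

```text
[-0.4731 -0.0671  0.473 ] [0.4703 0.049  0.3313]
[ 0.6599  0.0738 -0.0572] -3.2776693398029195
[[ 0.322  -0.0871]
 [-0.3134  0.0126]
 [-0.01    0.0579]]
pin top [0.5379 0.0948 0.093 ] [381.8229 133.5864] [321.3586 180.6609]
pin top+ [0.5379 0.0948 0.1   ] [382.938  134.0198] [321.3639 178.7634]
fence [0.5298 0.1113 0.035 ] [369.9531 117.3718] [317.8709 193.6298]
fence top [0.5298 0.1113 0.065 ] [373.5128 117.9084] [317.8565 185.7966]
flange end top [0.6316 0.1055 0.065 ] [452.3494 132.2895] [348.804  183.4433]
rib [0.6598 0.0728 0.117 ] [488.5257 167.3981] [360.593  173.6556]
wedged [0.5431 0.0985 0.035 ] [378.181  128.2067] [322.653  195.2497]
tip a [ 0.4806 -0.0047  0.04  ]
heelL [ 0.4158 -0.1292  0.04  ]
heelR [ 0.4375 -0.1402  0.04  ]
kink [ 0.4741 -0.0651  0.04  ]
mTL [0.4095 0.0607 0.004 ]
mTR [0.5567 0.0442 0.004 ]
mBR [ 0.5353 -0.1618  0.004 ]
mBL [ 0.3883 -0.1484  0.004 ]
```

```bash
cat >> h.py <<'E'
M=np.array([0.6599,0.0738,-0.0572])
def W(mx,my,z):
    c,s=np.cos(M[2]),np.sin(M[2]); return np.array([M[0]+c*mx-s*my,M[1]+s*mx+c*my,z])
def toM(X):
    c,s=np.cos(M[2]),np.sin(M[2]); d=np.array(X)[:2]-M[:2]; return np.array([c*d[0]+s*d[1],-s*d[0]+c*d[1],X[2]])
def go(X,yawdeg):
    o=observe();E=np.array(o['ee_rot']);d=100*E.T@(np.array(X)-o['tool_pos'])
    y0=np.degrees(np.arctan2(E[1,0],E[0,0])); t=-((yawdeg-y0+180)%360-180)
    print("shift cm",d,"turn rad %.4f"%np.radians(t),"yaw0 %.2f"%y0,"dist %.3f"%np.linalg.norm(d),"pos",o['tool_pos'],"tilt",E[2],"F",o['wrist_force'],"w %.4f"%o['grip_width'],"t %.2f"%o['clock'])
E
python3 -c "
from h import *
go([.4366,-.1151,.10],242.5)
go([.4366,-.1151,.10],242.5)
print(observe()['joints'])"
```

```text
shift cm [-15.9078  -5.2513  23.1302] turn rad -2.5456 yaw0 96.65 dist 28.559 pos [0.4703 0.049  0.3313] tilt [-0.0001  0.     -1.    ] F [ 0.1398  0.3192 -0.1492] w 0.0858 t 5.10
shift cm [-15.9078  -5.2513  23.1302] turn rad -2.5456 yaw0 96.65 dist 28.559 pos [0.4703 0.049  0.3313] tilt [-0.0001  0.     -1.    ] F [ 0.1398  0.3192 -0.1492] w 0.0858 t 5.10
[-1.7398  9.1701  2.6746 83.503  -0.0059 81.6148]
```

Request:
drive_tool:
  targets:
    - [[-15.9,-5.25,20],-0.25]
    - [[-15.9,-5.25,20],-0.5]
    - [[-15.9,-5.25,20],-0.7]
    - [[-15.9,-5.25,20],-0.9]
    - [[-15.9,-5.25,20],-1.1]
    - [[-15.9,-5.25,20],-1.3]
    - [[-15.9,-5.25,20],-1.5]
    - [[-15.9,-5.25,20],-1.65]
    - [[-15.9,-5.25,20],-1.8]
    - [[-15.9,-5.25,20],-1.95]
    - [[-15.9,-5.25,20],-2.1]
    - [[-15.9,-5.25,20],-2.2]
  fingers: -0.3

```text
clock: 6.6
tool_pos: [0.4367, -0.115, 0.1313]
ee_rot: [[-0.732, -0.682, 0.0], [-0.682, 0.732, -0.0], [0.0, -0.0, -1.0]]
wrist_force: [-0.9, 0.3, -0.2]
grip_width: 0.0552
```

```bash
python3 -c "
from h import *
im,p=snap('wrist','c_wrist')
go([.4366,-.1151,.010],242.5)
print(observe()['joints'])
o=np.array([.4588,-.0725]);a=np.radians(62.5);x=np.array([np.cos(a),np.sin(a)]);y=np.array([-x[1],x[0]])
q=[]
for l in [(-.07,.012),(-.07,-.012),(.01,-.012),(.07,.008),(.07,.012)]:
    w=o+l[0]*x+l[1]*y; q.append(proj('wrist',[*w,.04],p))
print(np.array(q))
v=im.copy()
cv2.polylines(v,[np.int32(q)],True,(255,0,0),1);cv2.imwrite('pics/c_ov.png',v[:,:,::-1])
"
```

```text
shift cm [ 0.011   0.0085 12.1368] turn rad -0.3382 yaw0 -136.88 dist 12.137 pos [ 0.4367 -0.1151  0.1314] tilt [-0.     -0.0003 -1.    ] F [ 0.4052  0.3593 -0.5406] w 0.0558 t 6.65
[-22.8132  10.9631 -25.3114  53.7093  -0.0064 -65.9353]
[[327.8358 167.3472]
 [297.6423 177.8835]
 [332.2165 268.9029]
 [377.2195 321.9109]
 [381.7178 320.5597]]
```

View pics/c_ov.png

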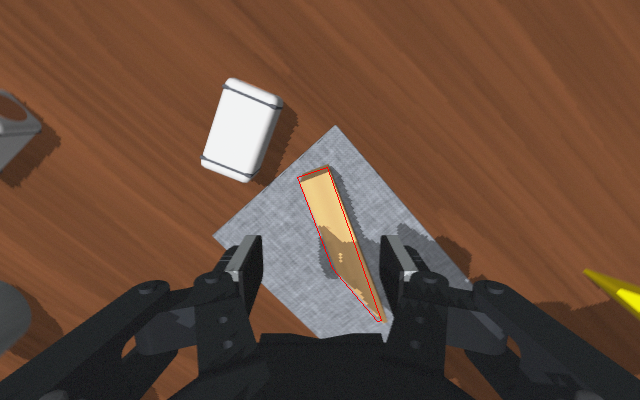

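The overlay fits the wedge well, so I'll descend and grip.

Request:
drive_tool:
  targets:
    - [[0,0,3],-0.17]
    - [[0,0,6],-0.338]
    - [[0,0,9],-0.338]
    - [[0,0,12.1],-0.338]
    - [[0,0,12.1],-0.338]
    - [[0,0,12.1],-0.338]

```text
clock: 7.4
tool_pos: [0.4371, -0.1153, 0.0111]
ee_rot: [[-0.469, -0.883, 0.001], [-0.883, 0.469, -0.0], [0.0, -0.001, -1.0]]
wrist_force: [0.1, 0.1, 0.2]
grip_width: 0.0559
```

Request:
drive_tool:
  targets:
    - [[0,0,0],0]
    - [[0,0,0],0]
    - [[0,0,0],0]
    - [[0,0,0],0]
    - [[0,0,0],0]
    - [[0,0,0],0]
  fingers: 1
  grip_force: 60

```text
clock: 8.15
tool_pos: [0.4378, -0.1155, 0.0117]
ee_rot: [[-0.469, -0.883, 0.003], [-0.883, 0.469, -0.001], [-0.0, -0.003, -1.0]]
wrist_force: [-0.9, 0.6, 5.3]
grip_width: 0.0233
```

Request:
drive_tool:
  targets:
    - [[0,0,-5],0]
    - [[0,0,-10],0.18]
    - [[0,0,-10],0.36]
    - [[0,0,-10],0.54]
    - [[0,0,-10],0.72]
    - [[0,0,-10],0.9]
    - [[0,0,-10],1.05]
    - [[0,0,-10],1.148]
    - [[0,0,-10],1.148]
    - [[0,0,-10],1.148]

```text
clock: 9.4
tool_pos: [0.4366, -0.115, 0.1105]
ee_rot: [[-0.998, 0.063, 0.0], [0.063, 0.998, -0.0], [-0.0, -0.0, -1.0]]
wrist_force: [0.1, 0.2, -1.0]
grip_width: 0.023
```

```bash
python3 -c "
from h import *
im,p=snap('wrist','d_wrist');snap('side','d_side')
go(W(-.166-.11,.0165,.047),176.72)
print(observe()['joints'])
crop(im,(180,150,500,400),'d_c',2)
"
```

```text
shift cm [ 6.5379 21.7336  6.3377] turn rad -0.0068 yaw0 176.33 dist 23.564 pos [ 0.4366 -0.115   0.1104] tilt [-0.0002 -0.0002 -1.    ] F [-0.0664  0.3484 -0.3613] w 0.0231 t 9.50
[-22.8125  12.0938 -27.3093  50.5838  -0.005  -19.1453]
```

View pics/d_c.png

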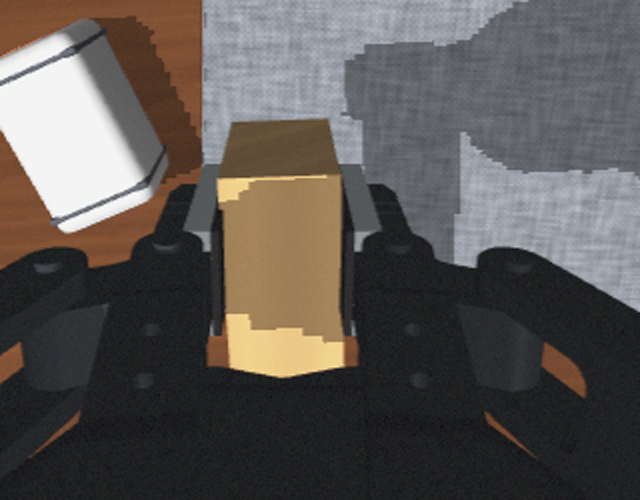

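Request:
drive_tool:
  targets:
    - [[6.5,6,2],-0.007]
    - [[6.5,12,4],-0.007]
    - [[6.5,18,5],-0.007]
    - [[6.5,21.7,5],-0.007]
    - [[6.5,21.7,6.3],-0.007]
    - [[6.5,21.7,6.4],-0.007]
    - [[6.5,21.7,6.4],-0.007]
    - [[6.5,21.7,6.4],-0.007]

```text
clock: 10.5
tool_pos: [0.3863, 0.1046, 0.0466]
ee_rot: [[-0.998, 0.06, 0.001], [0.06, 0.998, -0.0], [-0.001, -0.0, -1.0]]
wrist_force: [-0.4, -0.2, -0.3]
grip_width: 0.0232
```

```bash
python3 -c "
from h import *
im,p=snap('wrist','e_wrist');i2,_=snap('side','e_side')
go(W(-.268,.0165,.045),176.72)
print(toM(observe()['tool_pos']))
go(W(-.166,.0165,.045),176.72)
crop(i2,(260,140,400,260),'e_sc',5)
i3,_=snap('top','e_top');crop(i3,(200,120,360,250),'e_tc',5)
"
```

```text
shift cm [-0.6924  0.1133  0.1613] turn rad -0.0027 yaw0 176.57 dist 0.720 pos [0.3863 0.1049 0.0466] tilt [-0.0007  0.     -1.    ] F [-0.0816 -0.4896 -0.0855] w 0.0230 t 10.60
[-0.2749  0.0154  0.0466]
shift cm [-10.8923   0.1412   0.1687] turn rad -0.0027 yaw0 176.57 dist 10.895 pos [0.3863 0.1049 0.0466] tilt [-0.0007  0.     -1.    ] F [-0.0816 -0.4896 -0.0855] w 0.0230 t 10.60
```

View pics/e_wrist.png

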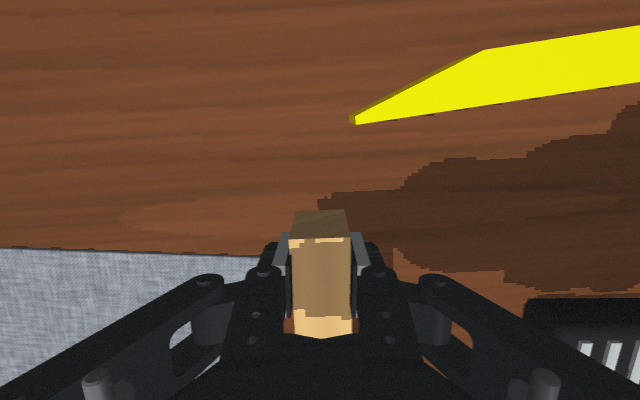

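View pics/e_sc.png

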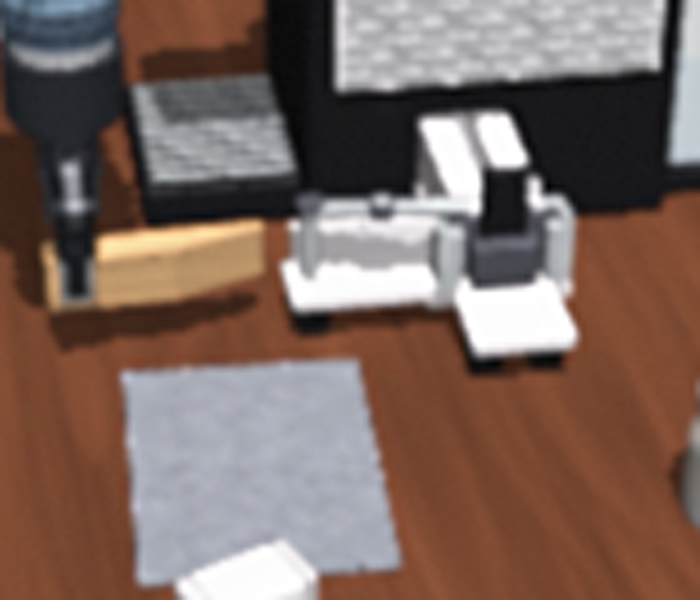

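View pics/e_tc.png

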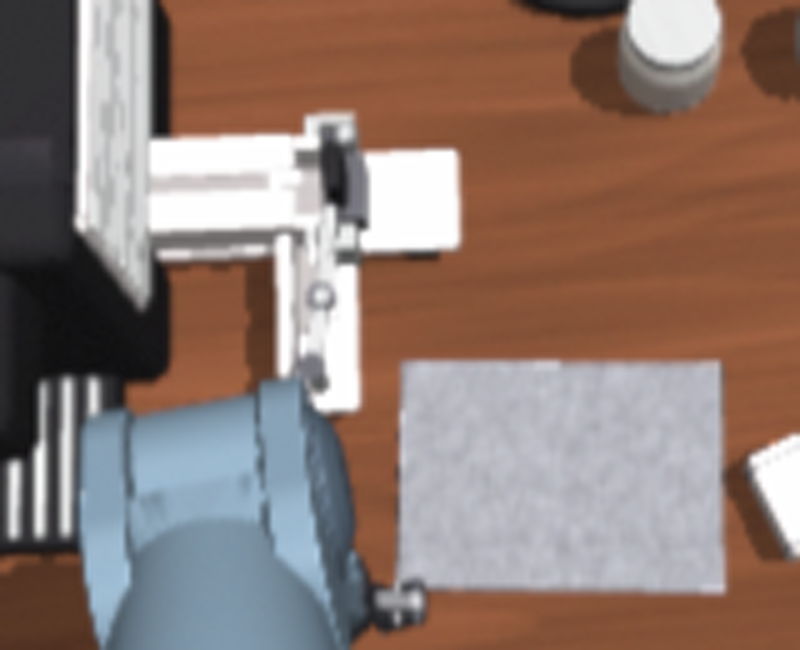

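```bash
python3 -c "
from h import *
i2=cv2.imread('pics/e_side.png')
tp=observe()['tool_pos'];m=toM(tp)
big=cv2.resize(i2[140:260,260:400],None,fx=5,fy=5,interpolation=cv2.INTER_CUBIC)
o=m[:2]+np.array([.048,0]);zb=tp[2]-.0077
def pr(l,z): return (proj('side',W(o[0]+l[0],o[1]+l[1],z))-[260,140]+.5)*5
L=[(-.07,.012),(-.07,-.012),(.01,-.012),(.07,.008),(.07,.012)]
for z in (zb,zb+.036): cv2.polylines(big,[np.int32([pr(l,z) for l in L])],True,(0,0,255),1)
D=[W(-.137,-.008,.035),W(-.137,.03,.035),W(-.026,.03,.035),W(-.026,-.008,.035)]
cv2.polylines(big,[np.int32([(proj('side',d)-[260,140]+.5)*5 for d in D])],True,(0,255,0),1)
cv2.imwrite('pics/e_ov.png',big)
"
```

```text
(no output)
```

View pics/e_ov.png

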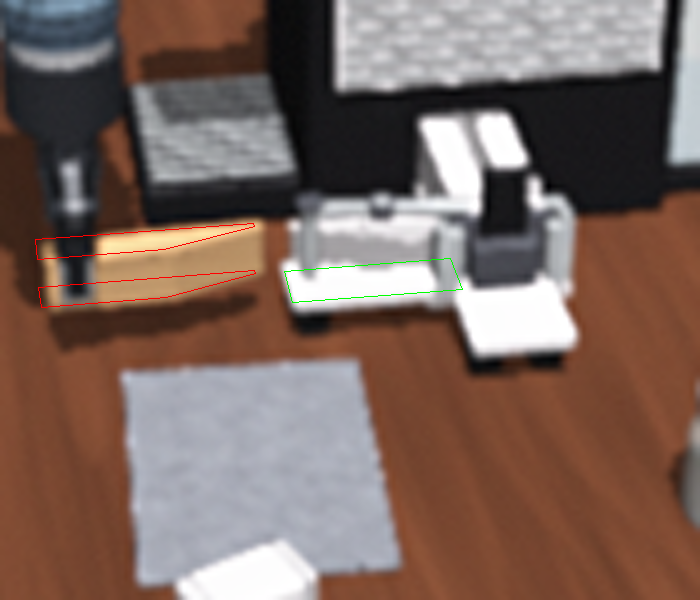

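Request:
drive_tool:
  targets:
    - [[-0.6,0.08,0.15],-0.003]
    - [[-2,0.09,0.15],-0.003]
    - [[-3.5,0.1,0.15],-0.003]
    - [[-4.5,0.11,0.15],-0.003]
    - [[-5.2,0.11,0.15],-0.003]
    - [[-5.2,0.11,0.15],-0.003]
    - [[-5.2,0.11,0.15],-0.003]

```text
clock: 11.52
tool_pos: [0.4372, 0.1041, 0.0444]
ee_rot: [[-0.999, 0.054, -0.001], [0.054, 0.999, 0.0], [0.001, 0.0, -1.0]]
wrist_force: [-0.7, 3.7, -2.3]
grip_width: 0.0235
```

```bash
python3 -c "
from h import *
i2,_=snap('side','f_side');i3,_=snap('top','f_top');iw,_=snap('wrist','f_w')
a=cv2.resize(i2[140:230,250:390],None,fx=4,fy=4,interpolation=cv2.INTER_CUBIC)
b=cv2.resize(i3[130:210,220:320],None,fx=4,fy=4,interpolation=cv2.INTER_CUBIC)
cv2.imwrite('pics/f_a.png',a[:,:,::-1]);cv2.imwrite('pics/f_b.png',b[:,:,::-1])
go(W(-.166,.0165,.0445),176.72);print(toM(observe()['tool_pos']))
"
```

```text
shift cm [-5.8023 -0.1057  0.0071] turn rad 0.0028 yaw0 176.88 dist 5.803 pos [0.4372 0.104  0.0446] tilt [ 0.0007  0.0001 -1.    ] F [-1.2448  3.3647 -3.0046] w 0.0232 t 11.68
[-0.224   0.0174  0.0446]
```

View pics/f_a.png

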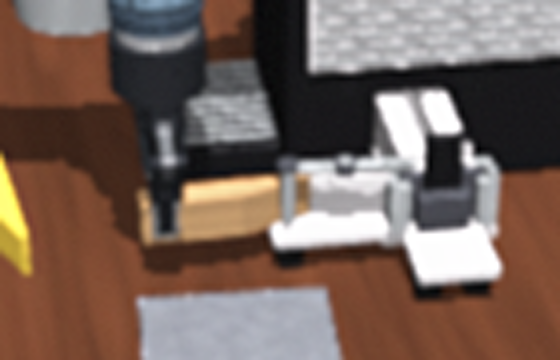

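View pics/f_b.png

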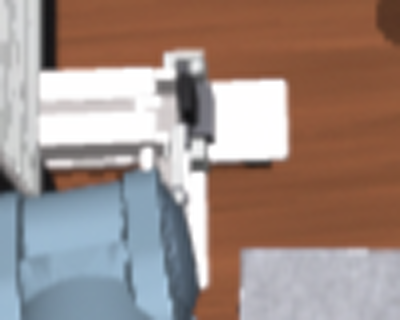

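View pics/f_w.png

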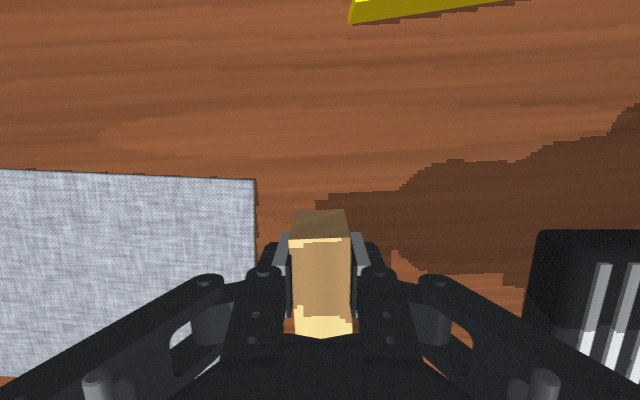

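Request:
drive_tool:
  targets:
    - [[-0.5,-0.02,0],0]
    - [[-1,-0.04,0],0.001]
    - [[-1.5,-0.05,0],0.002]
    - [[-2,-0.06,0],0.003]
    - [[-2.5,-0.06,0],0.003]
    - [[-3,-0.07,0],0.003]
    - [[-3,-0.07,0],0.003]

```text
clock: 12.55
tool_pos: [0.4661, 0.1022, 0.0443]
ee_rot: [[-0.998, 0.057, -0.003], [0.057, 0.998, 0.002], [0.003, 0.002, -1.0]]
wrist_force: [-2.9, 5.7, -3.4]
grip_width: 0.0234
```

```bash
python3 -c "
from h import *
i2,_=snap('side','g_side')
a=cv2.resize(i2[140:230,250:390],None,fx=5,fy=5,interpolation=cv2.INTER_CUBIC)
cv2.imwrite('pics/g_a.png',a[:,:,::-1])
go(W(-.166,.0165,.0445),176.72);print(toM(observe()['tool_pos']))
"
```

```text
shift cm [-2.9155 -0.0817 -0.0345] turn rad 0.0001 yaw0 176.72 dist 2.917 pos [0.4661 0.1022 0.0442] tilt [ 0.0031  0.0015 -1.    ] F [-3.6781  4.9262 -2.2761] w 0.0233 t 12.60
[-0.1952  0.0173  0.0442]
```

View pics/g_a.png

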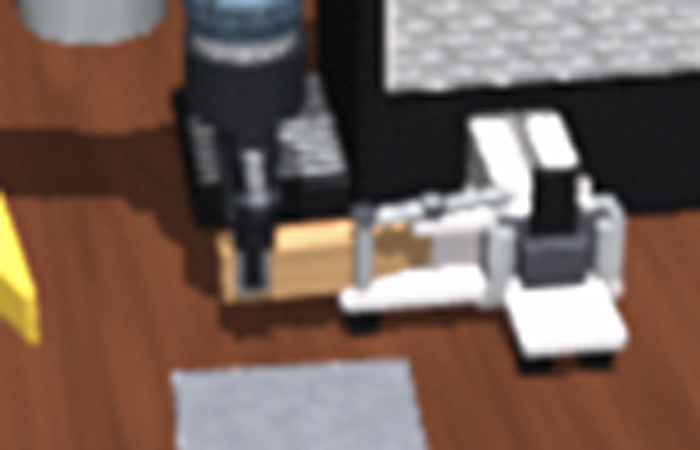

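Request:
drive_tool:
  targets:
    - [[-0.5,0,0],0]
    - [[-1,0,0],0]
    - [[-1.5,0,0],0]
    - [[-2,0,0],0]
    - [[-2.4,0,0],0]
    - [[-2.9,0,0],0]
    - [[-2.9,0,0],0]

```text
clock: 13.48
tool_pos: [0.4966, 0.101, 0.0448]
ee_rot: [[-0.998, 0.057, -0.0], [0.057, 0.998, 0.003], [0.0, 0.003, -1.0]]
wrist_force: [-0.7, 6.6, -2.3]
grip_width: 0.0232
```

```bash
python3 -c "
from h import *
i2,_=snap('side','h_side')
a=cv2.resize(i2[140:230,250:390],None,fx=5,fy=5,interpolation=cv2.INTER_CUBIC)
cv2.imwrite('pics/h_a.png',a[:,:,::-1])
go(W(-.166,.0165,.0445),176.72);print(toM(observe()['tool_pos']))
"
```

```text
shift cm [ 0.1438 -0.135   0.0259] turn rad 0.0000 yaw0 176.72 dist 0.199 pos [0.4966 0.101  0.0448] tilt [ 0.0003  0.0026 -1.    ] F [-0.5615  5.6658 -2.4746] w 0.0232 t 13.53
[-0.1646  0.0178  0.0448]
```

View pics/h_a.png

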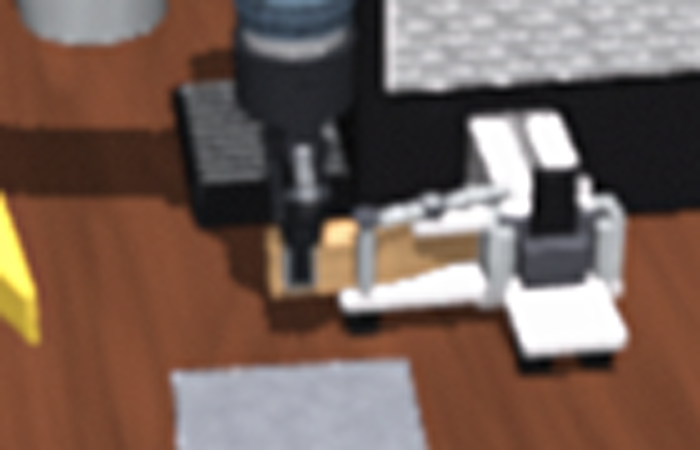

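Request:
drive_tool:
  targets:
    - [[0,0.1,0],0]
    - [[0,0.15,0.1],0]
    - [[0,0.15,0.1],0]

```text
clock: 13.9
tool_pos: [0.4969, 0.1024, 0.0442]
ee_rot: [[-0.998, 0.057, 0.001], [0.057, 0.998, 0.002], [-0.0, 0.002, -1.0]]
wrist_force: [-2.5, 6.5, 0.3]
grip_width: 0.0232
```

Request:
drive_tool:
  targets:
    - [[0,0,0],0]
    - [[0,0,0],0]
    - [[0,0,0],0]
    - [[0,0,0],0]
  fingers: -0.2

```text
clock: 14.4
tool_pos: [0.4971, 0.1009, 0.044]
ee_rot: [[-0.998, 0.058, 0.001], [0.058, 0.998, -0.001], [-0.001, -0.001, -1.0]]
wrist_force: [-0.4, -0.1, -0.2]
grip_width: 0.0511
```

Request:
drive_tool:
  targets:
    - [[0,0,-2],0]
    - [[0,0,-6],0]
    - [[0,0,-12],0]
    - [[0,0,-12],0]
    - [[0,0,-12],0]
    - [[0,0,-12],0]

```text
clock: 15.15
tool_pos: [0.4954, 0.1012, 0.1621]
ee_rot: [[-0.998, 0.058, -0.003], [0.058, 0.998, -0.0], [0.003, -0.001, -1.0]]
wrist_force: [0.6, 0.3, -1.2]
grip_width: 0.0512
```

```bash
python3 -c "
from h import *
i2,_=snap('side','i_side');iw,p=snap('wrist','i_w')
a=cv2.resize(i2[140:230,250:390],None,fx=5,fy=5,interpolation=cv2.INTER_CUBIC)
cv2.imwrite('pics/i_a.png',a[:,:,::-1])
go(W(0,-.001,.18),176.72)
print(observe()['joints'])
"
```

```text
shift cm [-16.5618  -1.8849  -1.8253] turn rad -0.0006 yaw0 176.68 dist 16.768 pos [0.4955 0.1012 0.1622] tilt [ 0.0031 -0.0006 -1.    ] F [ 1.1374  0.1007 -1.0502] w 0.0515 t 15.25
[  4.3573  15.6529 -14.2333  60.2916  -0.0094   7.6728]
```

View pics/i_a.png

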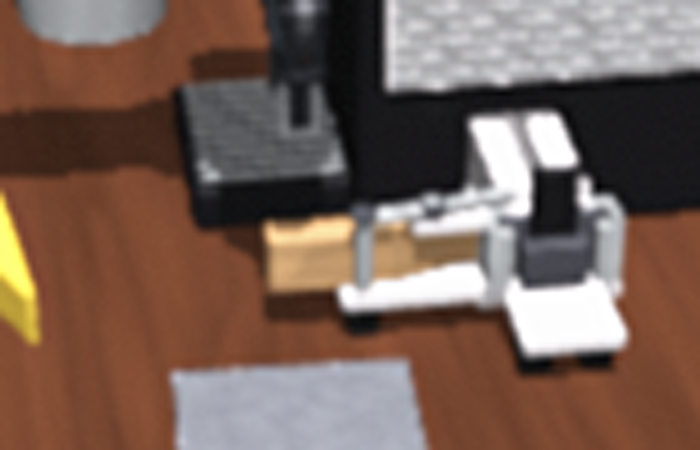

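View pics/i_w.png

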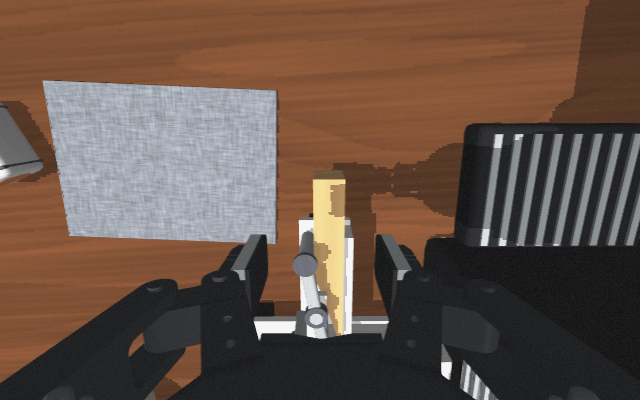

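Request:
drive_tool:
  targets:
    - [[-5,-0.5,-1.8],0]
    - [[-10,-1.1,-1.8],0]
    - [[-15,-1.7,-1.8],0]
    - [[-16.5,-1.85,-1],0]
    - [[-16.5,-1.85,0],0]
    - [[-16.5,-1.85,0],0]
    - [[-16.5,-1.85,0],0]
  fingers: 0.15

```text
clock: 16.12
tool_pos: [0.659, 0.0738, 0.164]
ee_rot: [[-0.998, 0.057, -0.001], [0.057, 0.998, -0.0], [0.001, -0.0, -1.0]]
wrist_force: [-0.1, 0.1, 0.5]
grip_width: 0.0363
```

```bash
python3 -c "
from h import *
i2,_=snap('side','j_side');iw,p=snap('wrist','j_w')
a=cv2.resize(i2[100:220,290:410],None,fx=5,fy=5,interpolation=cv2.INTER_CUBIC)
cv2.imwrite('pics/j_a.png',a[:,:,::-1])
v=iw.copy()
q=[proj('wrist',W(x,y,.117),p) for x,y in [(-.016,-.007),(.016,-.007),(.016,.005),(-.016,.005)]]
cv2.polylines(v,[np.int32(q)],True,(255,0,0),1);cv2.imwrite('pics/j_ov.png',v[:,:,::-1])
go(W(0,-.001,.088),176.72);print(toM(observe()['tool_pos']))
print(observe()['joints'])
"
```

```text
shift cm [-0.0048 -0.0873  7.6633] turn rad -0.0000 yaw0 176.72 dist 7.664 pos [0.6598 0.0737 0.1646] tilt [-0.0006 -0.     -1.    ] F [ 0.6196  0.3798 -0.3229] w 0.0364 t 16.23
[-0.0001 -0.0001  0.1646]
[ 0.9029 33.5338 13.7648 70.1944 -0.0046  4.1842]
```

View pics/j_a.png

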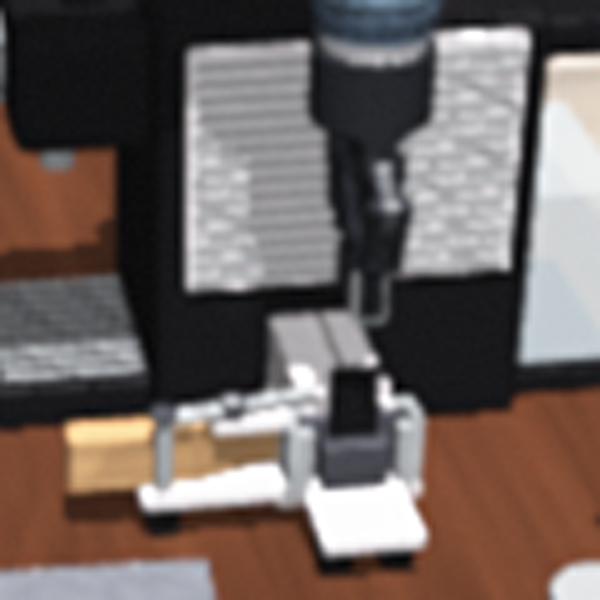

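View pics/j_ov.png

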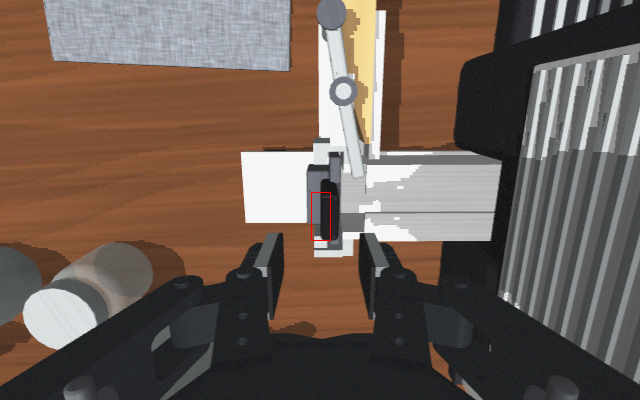

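```bash
python3 -c "
from h import *
p=camera_params('wrist');iw=cv2.imread('pics/j_w.png')
v=iw[100:300,220:420].copy();v=cv2.resize(v,None,fx=4,fy=4,interpolation=cv2.INTER_CUBIC)
cv2.imwrite('pics/j_raw.png',v)
f=lambda m:(proj('wrist',W(*m),p)-[220,100]+.5)*4
for poly,c in [([(-.016,-.007,.117),(.016,-.007,.117),(.016,.005,.117),(-.016,.005,.117)],(0,0,255)),([(-.032,-.075,.035),(.032,-.075,.035),(.032,-.002,.035),(-.032,-.002,.035)],(0,255,0)),([(-.034,0,.081),(.034,0,.081),(.034,.008,.081),(-.034,.008,.081)],(255,0,0)),([(-.022,-.018,.069),(.022,-.018,.069),(.022,0,.069),(-.022,0,.069)],(255,0,255))]:
    cv2.polylines(v,[np.int32([f(m) for m in poly])],True,c,1)
cv2.imwrite('pics/j_ov2.png',v)
"
```

```text
(no output)
```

View pics/j_ov2.png

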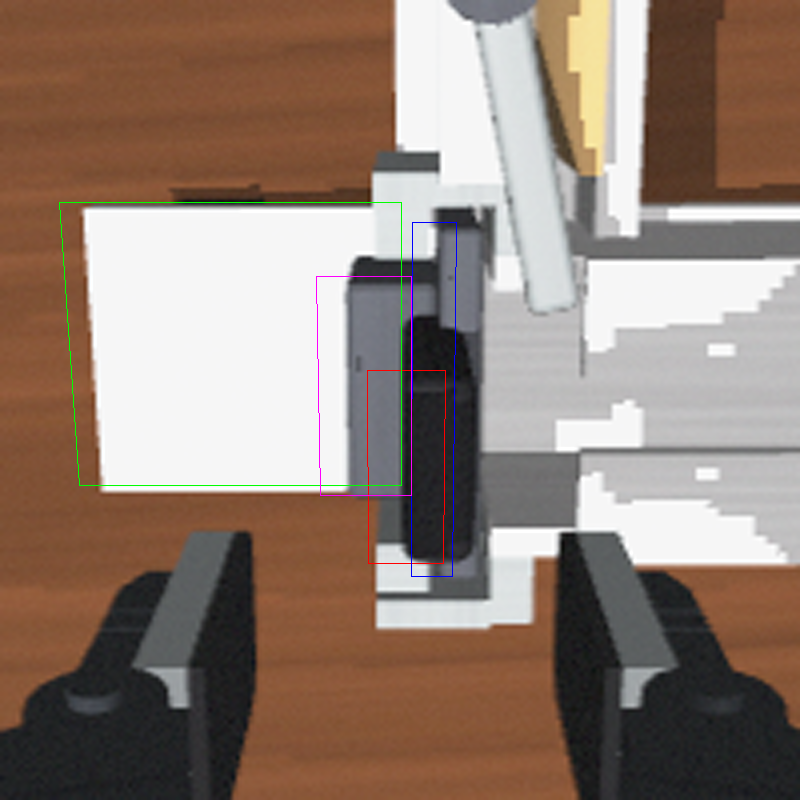

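View pics/j_raw.png

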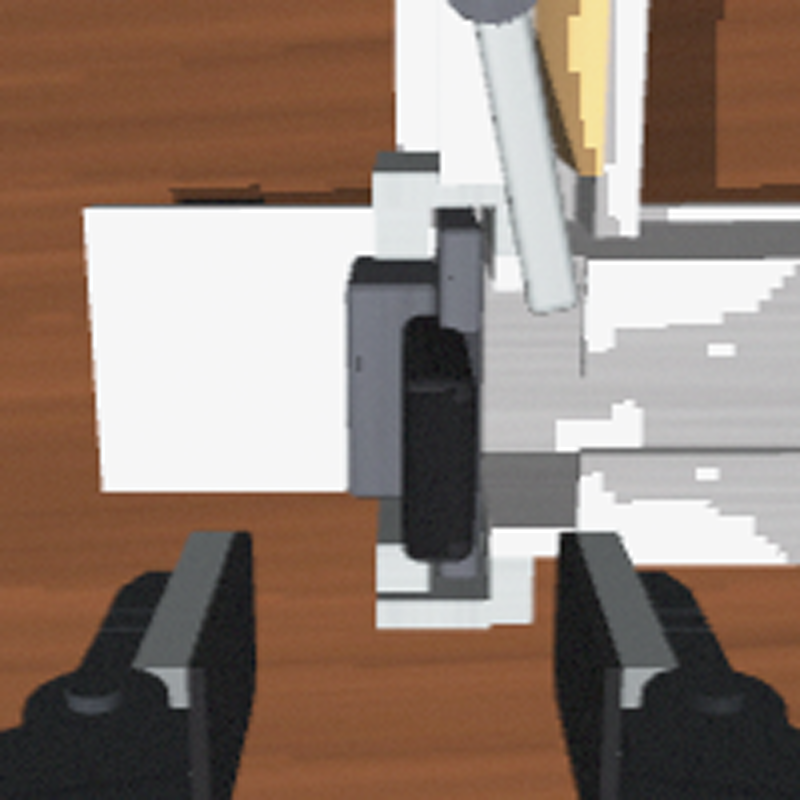

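```bash
python3 -c "
from h import *
iw,p=snap('wrist','j2_w');
d=cv2.absdiff(iw,cv2.imread('pics/j_w.png')[:,:,::-1]);print('diff',d.mean())
v=cv2.resize(iw[100:300,220:420],None,fx=4,fy=4,interpolation=cv2.INTER_CUBIC);cv2.imwrite('pics/j2.png',v[:,:,::-1])
obs=[('wrist',p,(241,152),(-.032,-.075,.035)),('wrist',p,(245.5,222.75),(.032,-.075,.035)),('wrist',p,(329.5,217.7),(0,-.001,.117))]
print(solve_machine(obs)); print(solve_machine(obs[:2]))
iS,_=snap('side','j2_s');v=cv2.resize(iS[150:230,290:400],None,fx=7,fy=7,interpolation=cv2.INTER_CUBIC);cv2.imwrite('pics/j2s.png',v[:,:,::-1])
"
```

```text
diff 3.0486458333333335
(array([ 0.661 ,  0.0791, -0.0468]), array([[-0.4743, -0.0971],
       [ 0.3203, -0.2522],
       [ 0.1272,  0.2613]]))
(array([ 0.662 ,  0.0791, -0.0577]), array([[-0.0001,  0.081 ],
       [ 0.0001, -0.0912]]))
```

View pics/j2s.png

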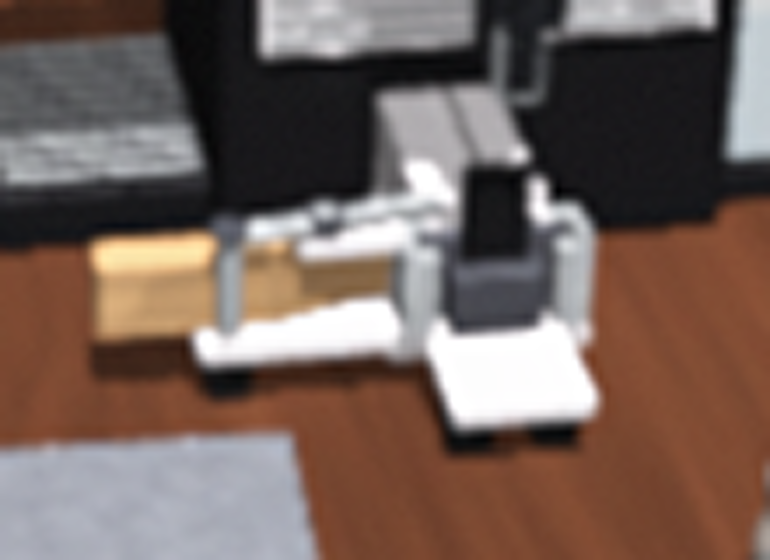

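View pics/j2.png

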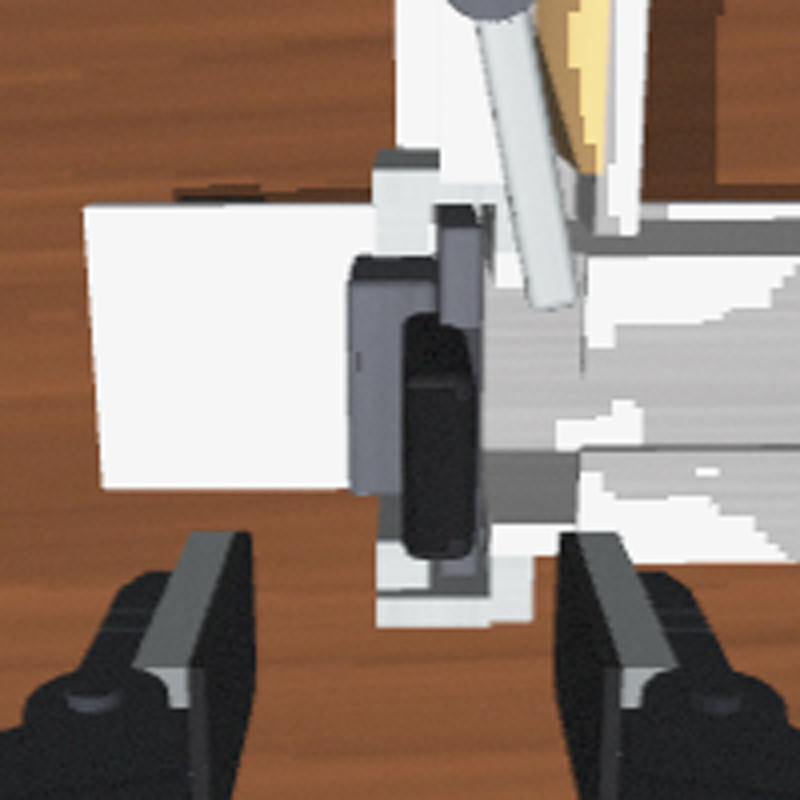

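```bash
sed -i 's/^M=np.array.*/M=np.array([0.6615,0.0787,-0.054])/' h.py; python3 -c "
from h import *
go(W(0,-.001,.088),180-3.1);print(toM(observe()['tool_pos']))
"
```

```text
shift cm [-0.0927  0.422   7.6625] turn rad -0.0034 yaw0 176.71 dist 7.675 pos [0.6602 0.0735 0.1646] tilt [-0.001 -0.    -1.   ] F [ 0.5265 -0.9296  0.0366] w 0.0364 t 16.32
[-0.001  -0.0052  0.1646]
```

Request:
drive_tool:
  targets:
    - [[-0.1,0.44,1],-0.003]
    - [[-0.1,0.44,3],-0.003]
    - [[-0.1,0.44,5],-0.003]
    - [[-0.1,0.44,7],-0.003]
    - [[-0.1,0.44,7.6],-0.003]
    - [[-0.1,0.44,7.6],-0.003]

```text
clock: 17.08
tool_pos: [0.6612, 0.0778, 0.0873]
ee_rot: [[-0.999, 0.055, -0.001], [0.055, 0.999, -0.0], [0.001, -0.0, -1.0]]
wrist_force: [1.2, -0.2, 0.0]
grip_width: 0.0363
```

```bash
python3 -c "
from h import *
go(W(0,-.001,.088),180-3.1)
i2,_=snap('side','k_side')
a=cv2.resize(i2[120:220,290:410],None,fx=5,fy=5,interpolation=cv2.INTER_CUBIC)
cv2.imwrite('pics/k_a.png',a[:,:,::-1])
iw,p=snap('wrist','k_w')
"
```

```text
shift cm [-0.0214 -0.0106 -0.0676] turn rad -0.0005 yaw0 176.87 dist 0.072 pos [0.6612 0.0778 0.0873] tilt [ 0.001  -0.0001 -1.    ] F [ 1.2493 -0.2469  0.029 ] w 0.0363 t 17.07
```

View pics/k_w.png

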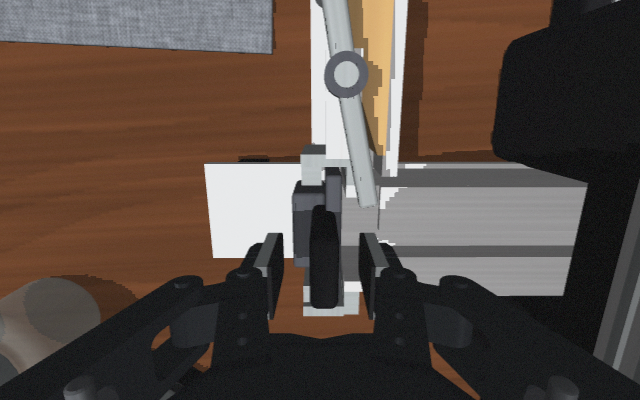

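View pics/k_a.png

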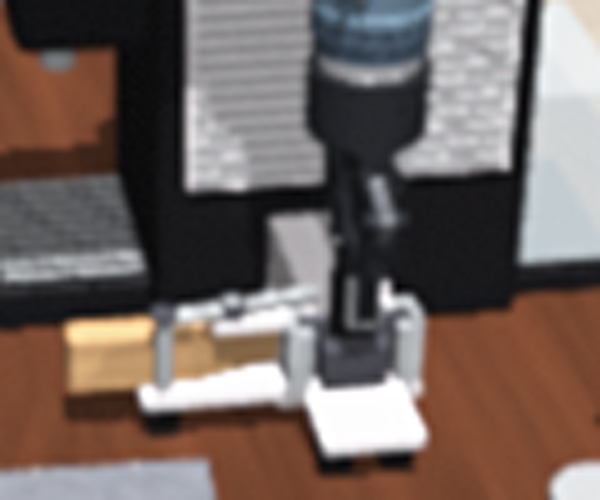

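Request:
drive_tool:
  targets:
    - [[0,0,0],0]
    - [[0,0,0],0]
    - [[0,0,0],0]
    - [[0,0,0],0]
    - [[0,0,0],0]
  fingers: 1
  grip_force: 50

```text
clock: 17.8
tool_pos: [0.6623, 0.0777, 0.0887]
ee_rot: [[-0.998, 0.055, 0.002], [0.055, 0.999, 0.0], [-0.002, 0.0, -1.0]]
wrist_force: [0.1, 0.6, 5.8]
grip_width: 0.0108
```

Request:
drive_tool:
  targets:
    - [[0,0,-1],0]
    - [[0,0,-2],0]
    - [[0,0,-4],0]
    - [[0,0,-6],0]
    - [[0,0,-9],0]
    - [[0,0,-10],0]
    - [[0,0,-10],0]

```text
clock: 18.68
tool_pos: [0.6621, 0.0777, 0.1883]
ee_rot: [[-0.999, 0.055, 0.001], [0.055, 0.999, -0.0], [-0.001, -0.0, -1.0]]
wrist_force: [0.5, 0.4, -2.5]
grip_width: 0.0112
```

```bash
python3 -c "
from h import *
go([.61,-.15,.0533],180-3.1)
i2,_=snap('side','l_side')
a=cv2.resize(i2[100:220,270:410],None,fx=5,fy=5,interpolation=cv2.INTER_CUBIC)
cv2.imwrite('pics/l_a.png',a[:,:,::-1])
iw,p=snap('wrist','l_w')
"
```

```text
shift cm [  3.9795 -23.0184  13.493 ] turn rad -0.0006 yaw0 176.86 dist 26.977 pos [0.6621 0.0777 0.1883] tilt [-0.0014 -0.     -1.    ] F [ 0.5297  0.3967 -2.519 ] w 0.0112 t 18.68
```

View pics/l_a.png

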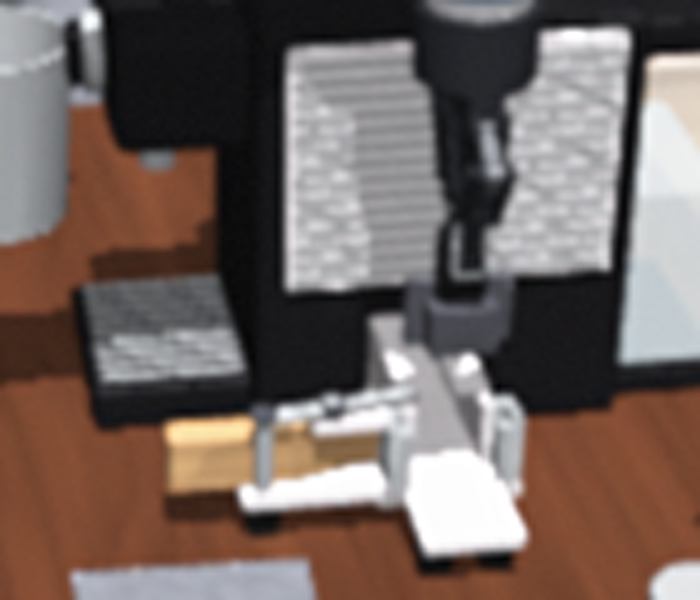

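View pics/l_w.png

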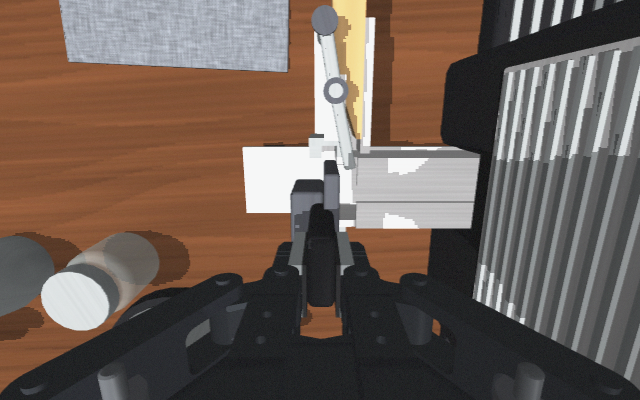

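Request:
drive_tool:
  targets:
    - [[1,-6,0],0]
    - [[2,-12,0],0]
    - [[3,-18,0],0]
    - [[4,-23,0],0]
    - [[4,-23,4],0]
    - [[4,-23,8],0]
    - [[4,-23,11],0]
    - [[4,-23,12.5],0]
    - [[4,-23,13.2],0]
    - [[4,-23,13.35],0]
    - [[4,-23,13.35],0]

```text
clock: 20.15
tool_pos: [0.6101, -0.15, 0.0554]
ee_rot: [[-0.999, 0.055, 0.002], [0.055, 0.999, -0.001], [-0.002, -0.001, -1.0]]
wrist_force: [-0.3, 0.4, -2.2]
grip_width: 0.0114
```

```bash
python3 -c "
from h import *
go([.61,-.15,.0533],180-3.1)
i2,_=snap('side','m_side')
a=cv2.resize(i2[150:330,270:450],None,fx=4,fy=4,interpolation=cv2.INTER_CUBIC)
cv2.imwrite('pics/m_a.png',a[:,:,::-1])
"
```

```text
shift cm [0.0068 0.004  0.2145] turn rad -0.0005 yaw0 176.87 dist 0.215 pos [ 0.6101 -0.15    0.0554] tilt [-0.0021 -0.0007 -1.    ] F [-0.2519  0.4168 -2.1642] w 0.0114 t 20.15
```

View pics/m_a.png

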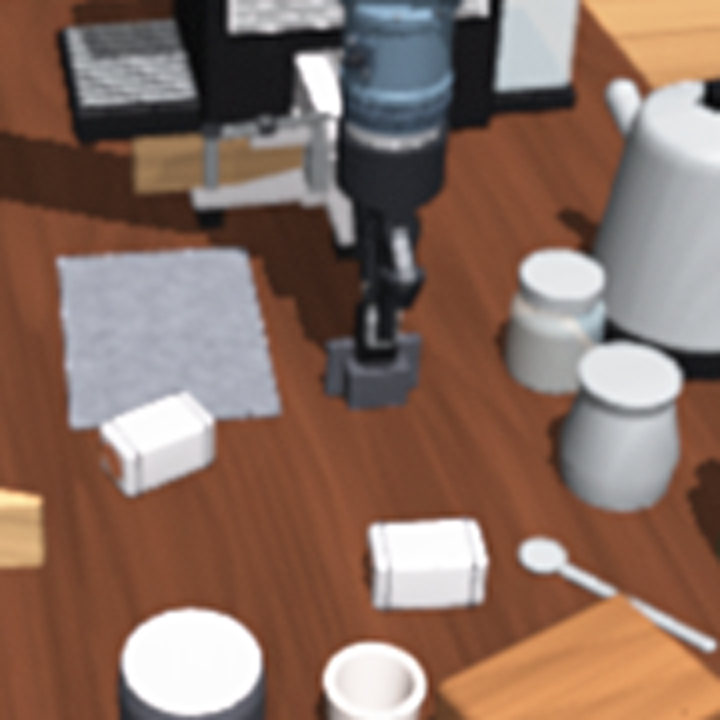

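Request:
drive_tool:
  targets:
    - [[0,0,0.1],0]
    - [[0,0,0.2],0]
    - [[0,0,0.2],0]

```text
clock: 20.58
tool_pos: [0.6097, -0.15, 0.0536]
ee_rot: [[-0.998, 0.055, 0.002], [0.055, 0.999, -0.001], [-0.002, -0.001, -1.0]]
wrist_force: [-1.4, 0.8, 5.1]
grip_width: 0.0112
```

Request:
drive_tool:
  targets:
    - [[0,0,0],0]
    - [[0,0,0],0]
    - [[0,0,-0.1],0]
    - [[0,0,-0.1],0]
  fingers: 0.15

```text
clock: 21.08
tool_pos: [0.6091, -0.1498, 0.0532]
ee_rot: [[-0.998, 0.055, -0.0], [0.055, 0.998, -0.0], [0.0, -0.0, -1.0]]
wrist_force: [-0.2, 0.7, 0.4]
grip_width: 0.0364
```

Request:
drive_tool:
  targets:
    - [[0,0,-3],0]
    - [[0,0,-6],0]
    - [[0,0,-12],0]
    - [[0,0,-18],0]
    - [[0,0,-18],0]
    - [[0,0,-18],0]
  fingers: -1

```text
clock: 21.82
tool_pos: [0.6092, -0.1498, 0.233]
ee_rot: [[-0.998, 0.055, 0.0], [0.055, 0.998, -0.0], [-0.0, -0.0, -1.0]]
wrist_force: [-0.0, 0.9, -0.7]
grip_width: 0.0853
```

```bash
python3 -c "
from h import *
camera('side')
o=observe();p=camera_params('wrist');iw=camera('wrist');cv2.imwrite('pics/n_w.png',iw[:,:,::-1])
print(o['tool_pos'],o['joints'])
for q in ['cart1','cover']: 
  for c in ['wrist','side']:print(q,c,[(round(d['p'],2),d['centre'].tolist() if hasattr(d['centre'],'tolist') else d['centre']) for d in pinpoint(c,q)])
"
```

```text
[ 0.6084 -0.1496  0.2319] [-19.6051  28.0832  14.6639  76.7027  -0.0059 -16.4669]
cart1 wrist [(0.9, [266.3, 11.2]), (0.63, [147.3, 160.0])]
cart1 side [(0.97, [377.8, 289.3]), (0.93, [307.2, 258.8])]
cover wrist [(0.63, [327.5, 165.1])]
cover side [(0.96, [363.2, 243.4])]
```

View pics/n_w.png

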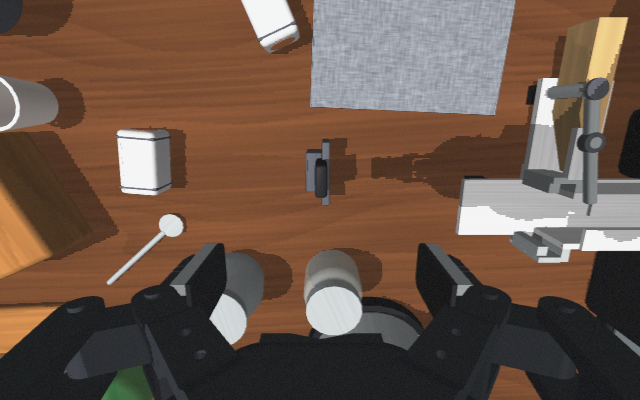

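```bash
python3 -c "
from h import *
iw=cv2.imread('pics/n_w.png')[:,:,::-1]
crop(iw,(100,110,190,210),'n_c',7)
crop(iw,(230,0,320,70),'n_c2',7)
"
```

```text
(no output)
```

View pics/n_c.png

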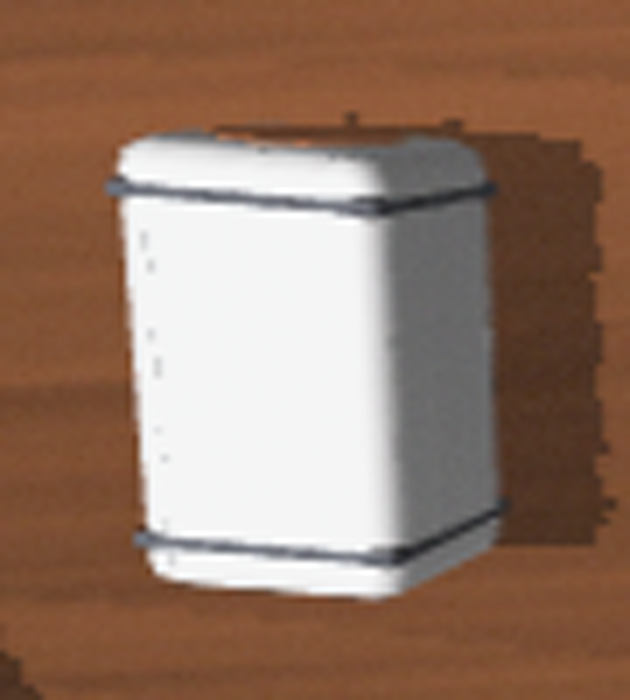

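```bash
cat >> h.py <<'E'
def quad(c,uvs,z,p=None):
    Q=np.array([onz(c,u,z,p)[:2] for u in uvs]); cen=Q.mean(0)
    e=[np.linalg.norm(Q[i]-Q[(i+1)%4]) for i in range(4)]
    a=(Q[3]-Q[0]+Q[2]-Q[1]) if e[1]+e[3]>e[0]+e[2] else (Q[1]-Q[0]+Q[2]-Q[3])
    print("centre",cen,"edges",np.array(e),"long-axis yaw %.1f"%(np.degrees(np.arctan2(a[1],a[0]))%180)); return cen
E
python3 -c "
from h import *
p=camera_params('wrist')
c=quad('wrist',[(117.1,131.4),(154,133.6),(156.4,195.3),(121.4,192.6)],.04,p)
print(onz('side',(377.8,289.3),.02),onz('side',(307.2,258.8),.02))
go([*c,.12],180)
"
```

```text
centre [ 0.5875 -0.3445] edges [0.0379 0.0664 0.0378 0.0656] long-axis yaw 171.5
[ 0.5937 -0.3435  0.02  ] [ 0.439  -0.1887  0.02  ]
shift cm [  0.9829 -19.5894  11.1707] turn rad -0.0548 yaw0 176.86 dist 22.572 pos [ 0.6083 -0.1495  0.2318] tilt [ 0.0027  0.0007 -1.    ] F [-0.518   0.6588 -1.3502] w 0.0852 t 22.12
```

```bash
python3 -c "
from h import *
go([.5697,-.3418,.10],171.5)
print(onz('top',(429,140),.07),onz('top',(455,129),.07),onz('top',(473,160),.07),onz('top',(446,174),.07))
"
```

```text
shift cm [  2.7691 -19.4179  13.1755] turn rad 0.0935 yaw0 176.86 dist 23.629 pos [ 0.6083 -0.1495  0.2318] tilt [ 0.0027  0.0007 -1.    ] F [-0.518   0.6588 -1.3502] w 0.0852 t 22.12
[ 0.6702 -0.4429  0.07  ] [ 0.6997 -0.5321  0.07  ] [ 0.5911 -0.5726  0.07  ] [ 0.5533 -0.4797  0.07  ]
```

Request:
drive_tool:
  targets:
    - [[0.7,-5,3],0.03]
    - [[1.5,-10,6],0.06]
    - [[2.2,-15,9],0.09]
    - [[2.77,-19.4,13],0.094]
    - [[2.77,-19.4,13],0.094]
    - [[2.77,-19.4,13],0.094]
    - [[2.77,-19.4,13],0.094]
  fingers: -0.41

```text
clock: 23.0
tool_pos: [0.572, -0.3412, 0.1048]
ee_rot: [[-0.989, 0.147, 0.002], [0.147, 0.989, -0.001], [-0.002, -0.001, -1.0]]
wrist_force: [-0.5, 0.0, -0.6]
grip_width: 0.0604
```

```bash
python3 -c "
from h import *
camera('side')
p=camera_params('wrist');iw=camera('wrist')
a=np.radians(171.5);x=np.array([np.cos(a),np.sin(a)]);y=np.array([-x[1],x[0]]);c=np.array([.5875,-.3445])
q=[proj('wrist',[*(c+i*.035*x+j*.02*y),.04],p) for i,j in [(1,1),(1,-1),(-1,-1),(-1,1)]]
v=iw.copy();cv2.polylines(v,[np.int32(q)],True,(255,0,0),1);cv2.imwrite('pics/o_w.png',v[:,:,::-1])
go([.5697,-.3418,.008],171.5)
"
```

```text
shift cm [ 0.2473 -0.0794  9.6838] turn rad 0.0014 yaw0 171.58 dist 9.687 pos [ 0.5721 -0.3412  0.1048] tilt [-0.0022 -0.0011 -1.    ] F [-0.2347 -0.2619 -0.9122] w 0.0601 t 23.10
```

View pics/o_w.png

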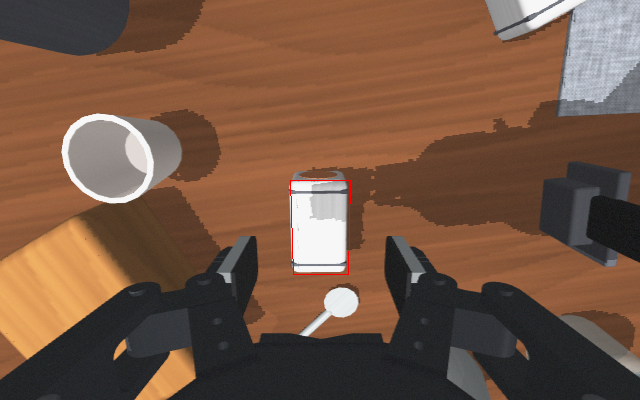

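```bash
python3 -c "
from h import *
p=camera_params('wrist')
print(onz('wrist',(341,302),.004,p),onz('wrist',(305,335),.004,p),proj('wrist',[.5697,-.3418,.027],p))
"
```

```text
[ 0.6704 -0.339   0.004 ] [ 0.6993 -0.3755  0.004 ] [321.0534 199.7591]
```

Spoon is 10 cm from the grip point. Descend and grip.

Request:
drive_tool:
  targets:
    - [[0.25,-0.1,3],0]
    - [[0.25,-0.1,6],0]
    - [[0.25,-0.1,8.5],0]
    - [[0.25,-0.1,9.6],0]
    - [[0.25,-0.1,9.6],0]
    - [[0.25,-0.1,9.6],0]

```text
clock: 23.85
tool_pos: [0.5693, -0.3432, 0.0089]
ee_rot: [[-0.989, 0.148, 0.002], [0.148, 0.989, -0.002], [-0.002, -0.001, -1.0]]
wrist_force: [0.3, -1.3, 0.8]
grip_width: 0.0604
```

Request:
drive_tool:
  targets:
    - [[0,0,0],0]
    - [[0,0,0],0]
    - [[0,0,0],0]
    - [[0,0,0],0]
    - [[0,0,0],0]
  fingers: 1
  grip_force: 35

```text
clock: 24.48
tool_pos: [0.5692, -0.3433, 0.0088]
ee_rot: [[-0.989, 0.148, 0.002], [0.148, 0.989, -0.002], [-0.002, -0.001, -1.0]]
wrist_force: [-0.5, 0.9, 5.6]
grip_width: 0.0395
```

Request:
drive_tool:
  targets:
    - [[0,0,-4],0]
    - [[0,0,-8],0]
    - [[0,0,-13],-0.18]
    - [[0,0,-16],-0.36]
    - [[0,0,-16],-0.54]
    - [[0,0,-16],-0.72]
    - [[0,0,-16],-0.9]
    - [[0,0,-16],-1.08]
    - [[0,0,-16],-1.26]
    - [[0,0,-16],-1.44]
    - [[0,0,-16],-1.6]
    - [[0,0,-16],-1.665]

```text
clock: 25.98
tool_pos: [0.5678, -0.3424, 0.1668]
ee_rot: [[-0.052, -0.999, -0.001], [-0.999, 0.052, 0.001], [-0.0, 0.001, -1.0]]
wrist_force: [-0.4, -0.4, -0.8]
grip_width: 0.0396
```

```bash
python3 -c "
from h import *
camera('side')
iw,p=snap('wrist','p_w');
print(observe()['joints'])
go(W(0,-.085,.10),266.9)
"
```

```text
[ -36.568    33.4831   14.0011   70.5759   -0.009  -123.4259]
shift cm [-34.0625  -7.0592   6.6888] turn rad -0.0007 yaw0 -93.14 dist 35.424 pos [ 0.5678 -0.3425  0.1668] tilt [-0.0004  0.0009 -1.    ] F [-0.3759 -0.0135 -0.3853] w 0.0396 t 26.07
```

View pics/p_w.png

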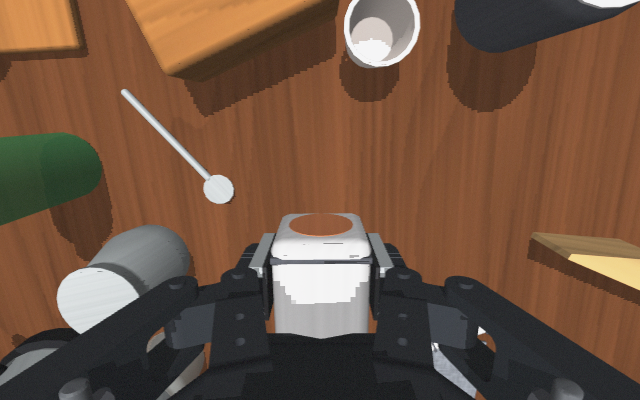

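Request:
drive_tool:
  targets:
    - [[-6,-1.2,0],0]
    - [[-12,-2.4,0],0]
    - [[-18,-3.6,0],0]
    - [[-24,-4.8,0],0]
    - [[-29,-6,0],0]
    - [[-32.5,-7,3],0]
    - [[-32.5,-7.05,8],0]
    - [[-32.5,-7.05,10.5],0]
    - [[-32.5,-7.05,10.5],0]
    - [[-32.5,-7.05,10.5],0]

```text
clock: 27.32
tool_pos: [0.6572, -0.0222, 0.0636]
ee_rot: [[-0.055, -0.998, 0.002], [-0.998, 0.055, -0.0], [0.0, -0.002, -1.0]]
wrist_force: [-0.6, -0.0, -1.0]
grip_width: 0.0395
```

```bash
python3 -c "
from h import *
i2,_=snap('side','q_s');i3,_=snap('top','q_t')
iw,p=snap('wrist','q_w');
go(W(0,-.10,.0455),266.9);print(toM(observe()['tool_pos']))
a=cv2.resize(i2[140:240,280:410],None,fx=5,fy=5,interpolation=cv2.INTER_CUBIC)
cv2.imwrite('pics/q_a.png',a[:,:,::-1])
b=cv2.resize(i3[110:220,220:330],None,fx=5,fy=5,interpolation=cv2.INTER_CUBIC)
cv2.imwrite('pics/q_b.png',b[:,:,::-1])
"
```

```text
shift cm [-0.1134  0.1848  1.8795] turn rad -0.0011 yaw0 -93.16 dist 1.892 pos [ 0.6578 -0.0224  0.0643] tilt [ 0.0004 -0.0035 -1.    ] F [ 0.0694  0.3732 -1.7966] w 0.0397 t 27.48
[ 0.0018 -0.1011  0.0643]
```

View pics/q_a.png

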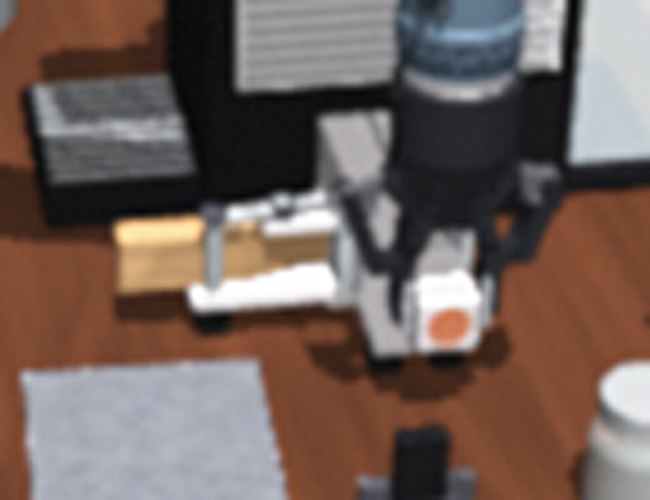

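View pics/q_w.png

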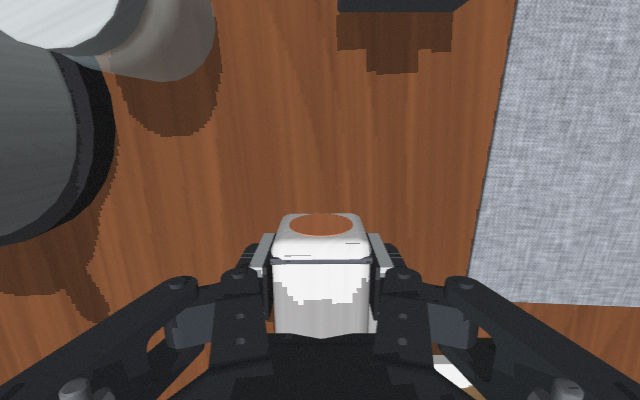

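View pics/q_b.png

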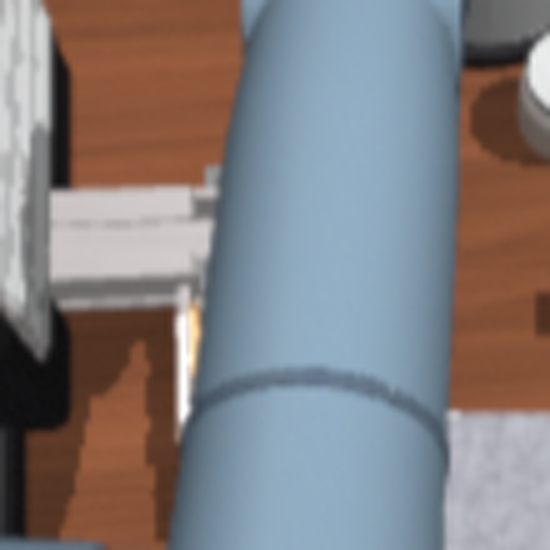

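Request:
drive_tool:
  targets:
    - [[0,0.18,0.6],0]
    - [[0,0.18,1.2],0]
    - [[0,0.18,1.8],0]
    - [[0,0.18,1.85],0]
    - [[0,0.18,1.85],0]

```text
clock: 28.1
tool_pos: [0.6544, -0.0218, 0.0435]
ee_rot: [[-0.055, -0.999, -0.0], [-0.999, 0.055, -0.0], [0.0, 0.0, -1.0]]
wrist_force: [0.6, -0.6, -2.1]
grip_width: 0.04
```

```bash
python3 -c "
from h import *
go(W(0,-.10,.0455),266.9);print(toM(observe()['tool_pos']))
go(W(0,-.022,.0445),266.9)
"
```

```text
shift cm [-0.076  -0.1686 -0.1975] turn rad -0.0005 yaw0 -93.13 dist 0.271 pos [ 0.6544 -0.0218  0.0435] tilt [ 0.      0.0004 -1.    ] F [ 0.5544 -0.5665 -2.0616] w 0.0400 t 28.10
[-0.0017 -0.1008  0.0435]
shift cm [-7.876  -0.1638 -0.0977] turn rad -0.0005 yaw0 -93.13 dist 7.878 pos [ 0.6544 -0.0218  0.0435] tilt [ 0.      0.0004 -1.    ] F [ 0.5544 -0.5665 -2.0616] w 0.0400 t 28.10
```

Request:
drive_tool:
  targets:
    - [[0,-0.1,-0.1],0]
    - [[0,-0.1,-0.1],0]
    - [[0,-0.1,-0.1],0]
    - [[0,-0.1,-0.1],0]

```text
clock: 28.6
tool_pos: [0.6555, -0.0219, 0.0447]
ee_rot: [[-0.055, -0.999, -0.0], [-0.999, 0.055, -0.0], [0.0, 0.0, -1.0]]
wrist_force: [0.0, -0.1, -0.7]
grip_width: 0.0396
```

```bash
python3 -c "
from h import *
for i in range(3):
  go(W(0,-.10,.0455),266.9);print(toM(observe()['tool_pos']));i2,_=snap('side','r_s')
a=cv2.resize(i2[140:240,280:410],None,fx=5,fy=5,interpolation=cv2.INTER_CUBIC)
cv2.imwrite('pics/r_a.png',a[:,:,::-1])
"
```

```text
shift cm [-0.0769 -0.0563 -0.0759] turn rad -0.0005 yaw0 -93.13 dist 0.122 pos [ 0.6555 -0.0219  0.0447] tilt [ 0.0001  0.     -1.    ] F [ 0.0432 -0.1151 -0.6949] w 0.0396 t 28.60
[-0.0006 -0.1008  0.0447]
shift cm [-0.0764 -0.0591 -0.0775] turn rad -0.0005 yaw0 -93.13 dist 0.124 pos [ 0.6555 -0.0219  0.0447] tilt [ 0.0001  0.0001 -1.    ] F [ 0.1338  0.3275 -0.6031] w 0.0393 t 28.65
[-0.0006 -0.1008  0.0447]
shift cm [-0.0794 -0.0573 -0.0739] turn rad -0.0005 yaw0 -93.13 dist 0.123 pos [ 0.6555 -0.0219  0.0448] tilt [ 0.0001  0.     -1.    ] F [ 0.8549 -0.7158 -1.0986] w 0.0399 t 28.70
[-0.0006 -0.1008  0.0448]
```

View pics/r_a.png

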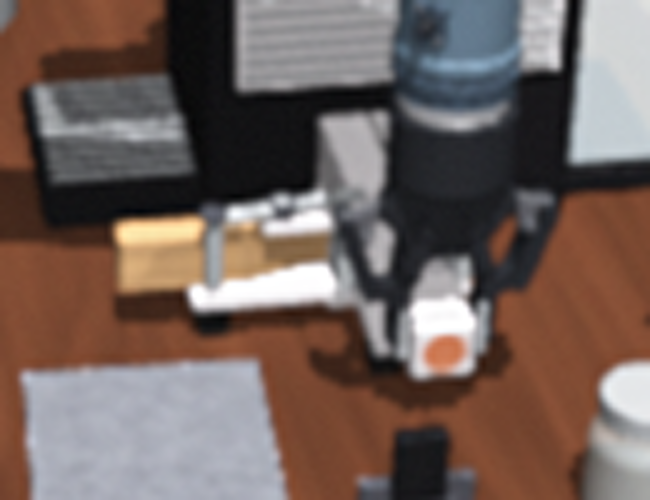

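```bash
python3 -c "
from h import *
img=cv2.imread('pics/r_a.png')
f=lambda m:(proj('side',W(*m))-[280,140]+.5)*5
for poly,c in [([(-.02,-.118,.036),(.02,-.118,.036),(.02,-.118,.076),(-.02,-.118,.076)],(0,0,255)),([(-.032,-.075,.035),(.032,-.075,.035),(.032,-.002,.035),(-.032,-.002,.035)],(0,255,0)),([(-.137,-.008,.035),(-.026,-.008,.035),(-.026,.03,.035),(-.137,.03,.035)],(255,0,0))]:
    cv2.polylines(img,[np.int32([f(m) for m in poly])],True,c,1)
cv2.imwrite('pics/r_ov.png',img)
im=cv2.imread('pics/l_side.png');big=cv2.resize(im[140:240,280:410],None,fx=5,fy=5,interpolation=cv2.INTER_CUBIC)
for poly,c in [([(-.032,-.075,.035),(.032,-.075,.035),(.032,-.002,.035),(-.032,-.002,.035)],(0,255,0)),([(-.137,-.008,.035),(-.026,-.008,.035),(-.026,.03,.035),(-.137,.03,.035)],(255,0,0))]:
    cv2.polylines(big,[np.int32([f(m) for m in poly])],True,c,1)
cv2.imwrite('pics/r_ov2.png',big)
"
```

```text
(no output)
```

View pics/r_ov.png

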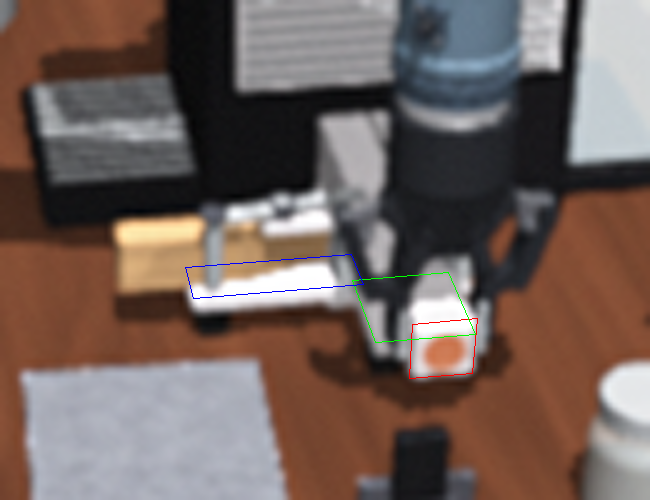

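View pics/r_ov2.png

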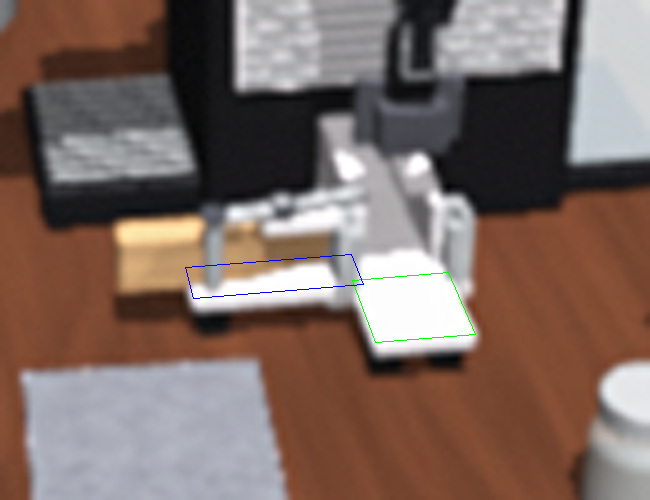

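Request:
drive_tool:
  targets:
    - [[-1.5,-0.03,0],0]
    - [[-3,-0.03,0],0]
    - [[-4,-0.03,0],0]
    - [[-4.6,-0.03,0],0]
    - [[-5,-0.03,0],0]
    - [[-5,-0.03,0],0]

```text
clock: 29.5
tool_pos: [0.6586, 0.0281, 0.0448]
ee_rot: [[-0.054, -0.999, 0.0], [-0.999, 0.054, -0.0], [0.0, -0.0, -1.0]]
wrist_force: [0.1, -0.6, -0.8]
grip_width: 0.0395
```

Request:
drive_tool:
  targets:
    - [[-0.7,0,0],0]
    - [[-1.4,0,0],0]
    - [[-2.1,0,0],0]
    - [[-2.7,0,0],0]
    - [[-2.7,0,0],0]

```text
clock: 30.12
tool_pos: [0.66, 0.0556, 0.0448]
ee_rot: [[-0.054, -0.999, 0.0], [-0.999, 0.054, -0.0], [0.0, -0.0, -1.0]]
wrist_force: [-0.9, -0.1, -0.4]
grip_width: 0.0397
```

```bash
python3 -c "
from h import *
i2,_=snap('side','s_s')
go(W(0,-.022,.0445),266.9);print(toM(observe()['tool_pos']))
a=cv2.resize(i2[140:240,280:410],None,fx=5,fy=5,interpolation=cv2.INTER_CUBIC)
cv2.imwrite('pics/s_a.png',a[:,:,::-1])
"
```

```text
shift cm [-0.1532 -0.0214  0.0277] turn rad -0.0000 yaw0 -93.10 dist 0.157 pos [0.66   0.0552 0.0448] tilt [ 0.0003 -0.     -1.    ] F [ 0.0259  0.3555 -2.0766] w 0.0393 t 30.18
[-0.0002 -0.0235  0.0448]
```

View pics/s_a.png

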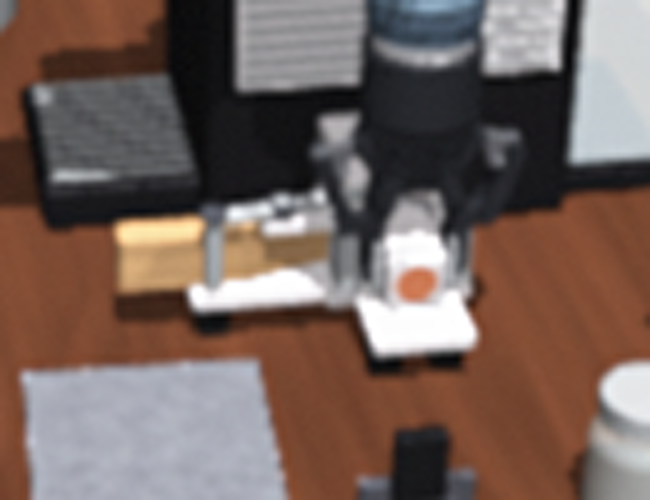

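Request:
drive_tool:
  targets:
    - [[0,0,-0.05],0]
    - [[0,0,-0.05],0]
    - [[0,0,-0.05],0]
    - [[0,0,-0.05],0]
  fingers: -0.3

```text
clock: 30.68
tool_pos: [0.6601, 0.0548, 0.0454]
ee_rot: [[-0.055, -0.999, 0.0], [-0.999, 0.055, -0.0], [0.0, -0.0, -1.0]]
wrist_force: [0.6, 0.0, -0.0]
grip_width: 0.0555
```

Request:
drive_tool:
  targets:
    - [[0,0,-3],0]
    - [[0,0,-6.5],0]
    - [[0,0,-6.5],0]
    - [[4.5,0,-6.5],0]
    - [[4.5,0,-6.5],0]
    - [[4.5,0,-6.5],0]
    - [[4.5,0,-6.5],0]

```text
clock: 31.55
tool_pos: [0.6572, 0.0108, 0.1097]
ee_rot: [[-0.054, -0.999, -0.001], [-0.999, 0.054, 0.0], [-0.0, 0.001, -1.0]]
wrist_force: [-0.4, -0.3, -0.3]
grip_width: 0.0554
```

Request:
drive_tool:
  targets:
    - [[0,0,0],0]
    - [[0,0,0],0]
    - [[0,0,0],0]
    - [[0,0,3],0]
    - [[0,0,6],0]
    - [[0,0,6.2],0]
    - [[0,0,6.2],0]
    - [[0,0,6.2],0]
  fingers: 1

```text
clock: 32.55
tool_pos: [0.6589, 0.0099, 0.05]
ee_rot: [[-0.055, -0.999, 0.003], [-0.999, 0.055, -0.0], [0.0, -0.003, -1.0]]
wrist_force: [-0.8, -0.6, -0.2]
grip_width: 0.0004
```

```bash
python3 -c "
from h import *
i2,_=snap('side','t_s');snap('wrist','t_w')
go(W(0,.004,.048),266.9);print(toM(observe()['tool_pos']))
a=cv2.resize(i2[140:240,280:410],None,fx=5,fy=5,interpolation=cv2.INTER_CUBIC)
cv2.imwrite('pics/t_a.png',a[:,:,::-1])
"
```

```text
shift cm [-7.2822  0.0942  0.1748] turn rad -0.0005 yaw0 -93.13 dist 7.285 pos [0.6587 0.0099 0.0498] tilt [ 0.0002 -0.0026 -1.    ] F [ 0.35   -0.1845 -0.2565] w -0.0003 t 32.65
[ 0.0009 -0.0688  0.0498]
```

View pics/t_a.png

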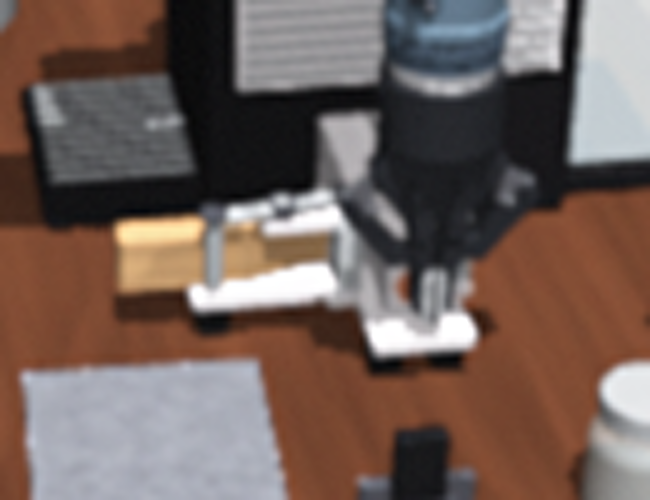

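View pics/t_w.png

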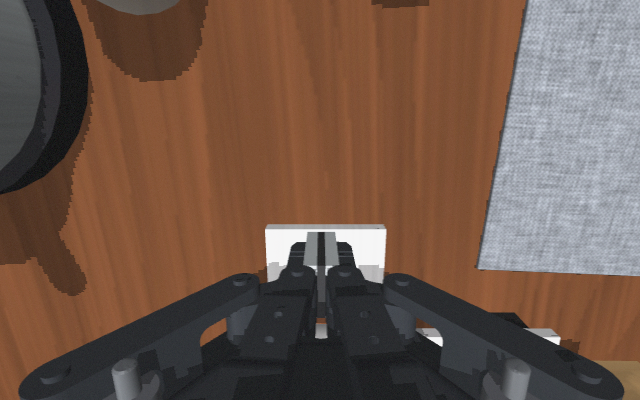

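Request:
drive_tool:
  targets:
    - [[-1,0.07,0],0]
    - [[-2,0.07,0],0]
    - [[-3,0.07,0],0]
    - [[-4,0.07,0],0]
    - [[-5.2,0.07,0],0]
    - [[-5.2,0.07,0],0]

```text
clock: 33.4
tool_pos: [0.6596, 0.0634, 0.0481]
ee_rot: [[-0.053, -0.999, -0.0], [-0.999, 0.053, 0.0], [-0.0, 0.0, -1.0]]
wrist_force: [1.2, -0.5, -0.3]
grip_width: 0.0001
```

Request:
drive_tool:
  targets:
    - [[2,0,0],0]
    - [[5,0,-1],0]
    - [[9,0,-7],0]
    - [[12,0,-13],0]
    - [[12,0,-18],0]
    - [[12,0,-18],0]
    - [[12,0,-18],0]
  fingers: -0.41

```text
clock: 34.28
tool_pos: [0.653, -0.0592, 0.2281]
ee_rot: [[-0.056, -0.998, 0.0], [-0.998, 0.056, -0.0], [0.0, -0.0, -1.0]]
wrist_force: [0.9, 0.6, -0.3]
grip_width: 0.0601
```

```bash
python3 -c "
from h import *
i2,_=snap('side','u_s');p=camera_params('wrist');iw=camera('wrist');cv2.imwrite('pics/u_w.png',iw[:,:,::-1])
print(toM(observe()['tool_pos']))
a=cv2.resize(i2[140:290,270:420],None,fx=4,fy=4,interpolation=cv2.INTER_CUBIC)
cv2.imwrite('pics/u_a.png',a[:,:,::-1])
print([(round(d['p'],2),d['centre']) for d in pinpoint('wrist','cart1')],[(round(d['p'],2),d['centre']) for d in pinpoint('side','cart1')])
"
```

```text
[-0.0022 -0.1372  0.2262]
[(0.97, [316.2, 322.1]), (0.66, [523.7, 29.2])] [(0.77, [308.6, 256.9]), (0.51, [357.8, 186.9])]
```

View pics/u_a.png

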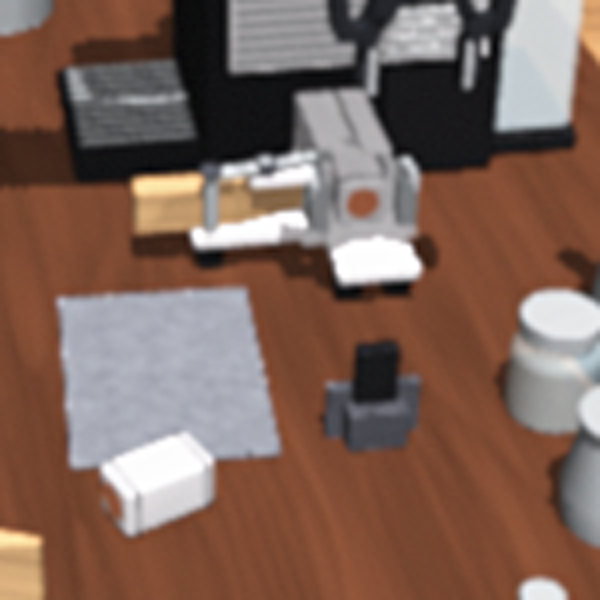

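View pics/u_w.png

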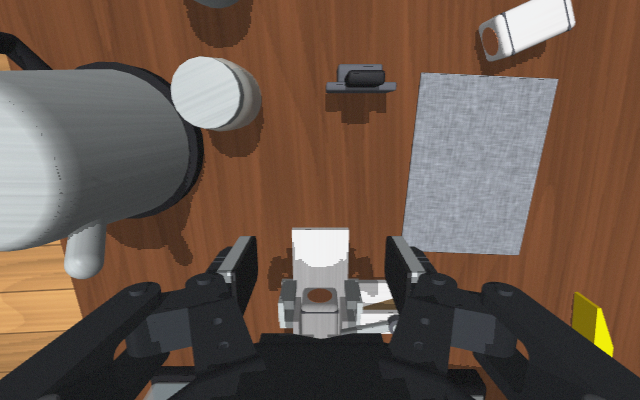

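```bash
python3 -c "
from h import *
print(onz('side',(308.6,256.9),.02))
go([.435,-.195,.17],200)
"
```

```text
[ 0.4443 -0.1815  0.02  ]
shift cm [14.893  20.8874  5.687 ] turn rad 1.1672 yaw0 -93.12 dist 26.276 pos [ 0.6519 -0.0577  0.2261] tilt [-0.0003  0.0041 -1.    ] F [-0.028  -0.0812  0.0844] w 0.0606 t 34.48
```

Request:
drive_tool:
  targets:
    - [[3,5,0],0.17]
    - [[6,9,1],0.34]
    - [[9,13,3],0.5]
    - [[12,17,5],0.68]
    - [[15,20.9,5.7],0.85]
    - [[15,20.9,5.7],1]
    - [[15,20.9,5.7],1.167]
    - [[15,20.9,5.7],1.167]
    - [[15,20.9,5.7],1.167]
    - [[15,20.9,5.7],1.167]

```text
clock: 35.72
tool_pos: [0.4363, -0.1959, 0.1711]
ee_rot: [[-0.939, -0.344, -0.0], [-0.344, 0.939, 0.0], [0.0, 0.0, -1.0]]
wrist_force: [-0.0, 0.2, 0.9]
grip_width: 0.0604
```

```bash
python3 -c "
from h import *
camera('side');camera('top')
o=observe();p=camera_params('wrist');iw=camera('wrist');cv2.imwrite('pics/v_w.png',iw[:,:,::-1])
print(o['tool_pos'],[(round(d['p'],2),d['bbox']) for d in look_for('wrist','cart1')])
"
```

```text
[ 0.4364 -0.196   0.1712] [(0.79, [299.4, 149.1, 341.9, 229.1]), (0.33, [290.6, 304.2, 327.1, 339.3])]
```

View pics/v_w.png

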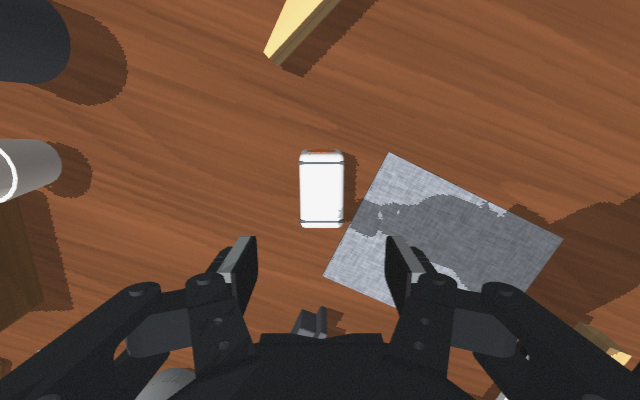

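```bash
python3 -c "
from h import *
p=camera_params('wrist')
iw=cv2.imread('pics/v_w.png');crop(iw[:,:,::-1],(280,135,365,245),'v_c',6)
c=quad('wrist',[(299.5,154.5),(343.5,154.5),(343,228),(301,228)],.04,p)
a=np.radians(200); g=c+.018*np.array([np.cos(a),np.sin(a)])
go([*g,.008],200)
"
```

```text
centre [ 0.4414 -0.1947] edges [0.038  0.0675 0.0385 0.0675] long-axis yaw 20.5
shift cm [ 1.2785 -0.0365 16.3298] turn rad 0.0008 yaw0 -159.95 dist 16.380 pos [ 0.4364 -0.1961  0.1713] tilt [-0.     -0.0001 -1.    ] F [-0.1867 -0.6293  0.072 ] w 0.0602 t 35.92
```

View pics/v_c.png

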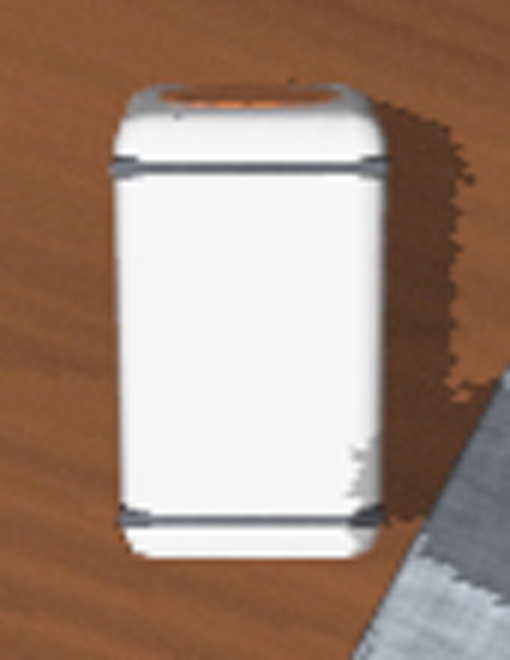

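Request:
drive_tool:
  targets:
    - [[1.3,0,4],0]
    - [[1.3,0,9],0]
    - [[1.3,0,13],0]
    - [[1.3,0,15.5],0]
    - [[1.3,0,16.25],0]
    - [[1.3,0,16.25],0]
    - [[1.3,0,16.25],0]

```text
clock: 36.8
tool_pos: [0.4252, -0.2014, 0.01]
ee_rot: [[-0.94, -0.342, 0.002], [-0.342, 0.94, -0.001], [-0.001, -0.002, -1.0]]
wrist_force: [0.6, -0.9, 0.0]
grip_width: 0.06
```

Request:
drive_tool:
  targets:
    - [[0,0,0],0]
    - [[0,0,0],0]
    - [[0,0,0],0]
    - [[0,0,0],0]
    - [[0,0,0],0]
  fingers: 1
  grip_force: 35

```text
clock: 37.42
tool_pos: [0.425, -0.2012, 0.0099]
ee_rot: [[-0.94, -0.342, 0.002], [-0.342, 0.94, -0.001], [-0.001, -0.002, -1.0]]
wrist_force: [-0.5, 1.6, 6.2]
grip_width: 0.0397
```

Request:
drive_tool:
  targets:
    - [[0,0,-4],0]
    - [[0,0,-8],0]
    - [[0,0,-13],-0.18]
    - [[0,0,-15],-0.36]
    - [[0,0,-15],-0.54]
    - [[0,0,-15],-0.72]
    - [[0,0,-15],-0.9]
    - [[0,0,-15],-1.06]
    - [[0,0,-15],-1.167]
    - [[0,0,-15],-1.167]

```text
clock: 38.67
tool_pos: [0.4239, -0.2005, 0.1588]
ee_rot: [[-0.056, -0.998, -0.0], [-0.998, 0.056, -0.0], [0.0, 0.0, -1.0]]
wrist_force: [0.2, -0.1, -0.5]
grip_width: 0.0397
```

```bash
python3 -c "
from h import *
camera('side')
iw,p=snap('wrist','w_w');
go(W(-.0003,-.10,.085),266.9)
"
```

```text
shift cm [-19.2228 -22.1363   7.3816] turn rad -0.0022 yaw0 -93.23 dist 30.233 pos [ 0.424  -0.2006  0.1588] tilt [ 0.0001 -0.     -1.    ] F [ 1.1101  0.2638 -1.2581] w 0.0396 t 38.77
```

View pics/w_w.png

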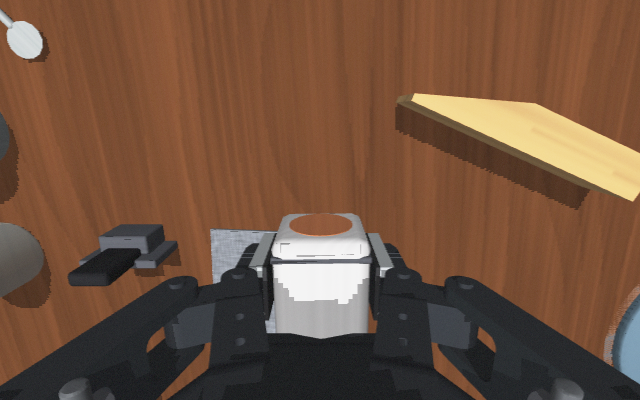

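Request:
drive_tool:
  targets:
    - [[-4,-4.5,0],-0.002]
    - [[-8,-9,0],-0.002]
    - [[-12,-13.5,0],-0.002]
    - [[-16,-18,0],-0.002]
    - [[-19,-22.1,0],-0.002]
    - [[-19.2,-22.1,3],-0.002]
    - [[-19.2,-22.1,7],-0.002]
    - [[-19.2,-22.1,9.5],-0.002]
    - [[-19.2,-22.1,10],-0.002]
    - [[-19.2,-22.1,10],-0.002]
    - [[-19.2,-22.1,10],-0.002]
    - [[-19.2,-22.1,10],-0.002]

```text
clock: 40.28
tool_pos: [0.6563, -0.0212, 0.0603]
ee_rot: [[-0.053, -0.999, 0.003], [-0.999, 0.053, -0.0], [0.0, -0.003, -1.0]]
wrist_force: [0.0, -0.3, -1.5]
grip_width: 0.0396
```

```bash
python3 -c "
from h import *
i2,_=snap('side','x_s')
print(toM(observe()['tool_pos']));go(W(-.0003,-.10,.0465),266.9)
img=cv2.resize(i2[140:240,280:410],None,fx=5,fy=5,interpolation=cv2.INTER_CUBIC)[:,:,::-1].copy()
t=observe()['tool_pos'];m=toM(t);f=lambda m:(proj('side',W(*m))-[280,140]+.5)*5
q=[(m[0]+sx*.02,m[1]-.017,m[2]-.0099+z) for sx,z in [(-1,0),(1,0),(1,.04),(-1,.04)]]
cv2.polylines(img,[np.int32([f(a) for a in q])],True,(0,0,255),1)
cv2.imwrite('pics/x_a.png',img)
"
```

```text
[-0.   -0.1   0.06]
shift cm [0.0008 0.029  1.3496] turn rad 0.0013 yaw0 -93.02 dist 1.350 pos [ 0.6561 -0.0211  0.06  ] tilt [ 0.0003 -0.0021 -1.    ] F [-0.0101  0.5123 -1.1627] w 0.0396 t 40.33
```

View pics/x_a.png

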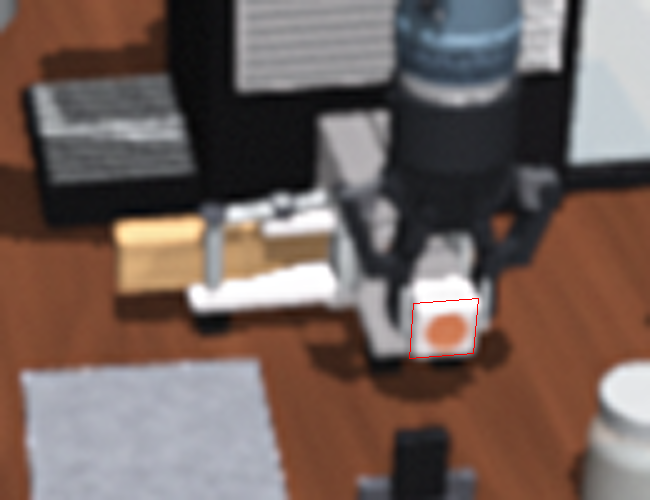

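Request:
drive_tool:
  targets:
    - [[0,0.03,0.5],0]
    - [[0,0.03,1],0]
    - [[0,0.03,1.3],0]
    - [[0,0.03,1.3],0]
    - [[-1.5,0.03,1.3],0]
    - [[-3,0.03,1.3],0]
    - [[-4,0.03,1.3],0]
    - [[-4.5,0.03,1.3],0]
    - [[-4.5,0.03,1.3],0]

```text
clock: 41.45
tool_pos: [0.6573, 0.0245, 0.0458]
ee_rot: [[-0.052, -0.999, 0.0], [-0.999, 0.052, -0.0], [0.0, -0.0, -1.0]]
wrist_force: [0.2, 0.2, -1.9]
grip_width: 0.0397
```

```bash
python3 -c "
from h import *
print(toM(observe()['tool_pos']));go(W(-.0003,-.0235,.0465),266.9)
"
```

```text
[-0.0013 -0.0544  0.0458]
shift cm [-3.0861 -0.1042 -0.0712] turn rad 0.0023 yaw0 -92.97 dist 3.089 pos [0.6573 0.0245 0.0458] tilt [ 0.0002 -0.     -1.    ] F [ 0.2323  0.2024 -1.9278] w 0.0397 t 41.45
```

Request:
drive_tool:
  targets:
    - [[-0.7,-0.08,0],0.002]
    - [[-1.4,-0.08,0],0.002]
    - [[-2.1,-0.08,0],0.002]
    - [[-2.6,-0.08,0],0.002]
    - [[-3,-0.08,0],0.002]
    - [[-3,-0.08,0],0.002]

```text
clock: 42.2
tool_pos: [0.6597, 0.0543, 0.0458]
ee_rot: [[-0.054, -0.999, 0.0], [-0.999, 0.054, 0.0], [-0.0, -0.0, -1.0]]
wrist_force: [-0.5, 0.8, -2.4]
grip_width: 0.0393
```

Request:
drive_tool:
  targets:
    - [[0,0,0],0]
    - [[0,0,0],0]
    - [[0,0,0],0]
    - [[0,0,0],0]
  fingers: -0.3

```text
clock: 42.7
tool_pos: [0.6597, 0.0538, 0.0459]
ee_rot: [[-0.055, -0.999, 0.0], [-0.999, 0.055, -0.0], [0.0, -0.0, -1.0]]
wrist_force: [0.2, -0.2, 0.4]
grip_width: 0.0554
```

Request:
drive_tool:
  targets:
    - [[0,0,-3],0]
    - [[0,0,-6.5],0]
    - [[0,0,-6.5],0]
    - [[4.5,0,-6.5],0]
    - [[4.5,0,-6.5],0]
    - [[4.5,0,-6.5],0]

```text
clock: 43.45
tool_pos: [0.6566, 0.009, 0.1099]
ee_rot: [[-0.055, -0.998, -0.001], [-0.998, 0.055, 0.001], [-0.0, 0.001, -1.0]]
wrist_force: [-0.3, -0.6, -1.0]
grip_width: 0.0555
```

Request:
drive_tool:
  targets:
    - [[0,0,0],0]
    - [[0,0,0],0]
    - [[0,0,0],0]
    - [[0,0,3],0]
    - [[0,0,5.2],0]
    - [[0,0,5.2],0]
    - [[0,0,5.2],0]
  fingers: 1

```text
clock: 44.32
tool_pos: [0.6578, 0.009, 0.0597]
ee_rot: [[-0.054, -0.999, 0.001], [-0.999, 0.054, -0.0], [0.0, -0.001, -1.0]]
wrist_force: [0.2, 0.4, 0.5]
grip_width: 0.0003
```

```bash
python3 -c "
from h import *
i2,_=snap('side','y_s')
go(W(0,.004,.058),266.9);print(toM(observe()['tool_pos']))
a=cv2.resize(i2[140:240,280:410],None,fx=5,fy=5,interpolation=cv2.INTER_CUBIC)
cv2.imwrite('pics/y_a.png',a[:,:,::-1])
"
```

```text
shift cm [-7.3792  0.0516  0.2131] turn rad -0.0003 yaw0 -93.12 dist 7.382 pos [0.6582 0.009  0.0601] tilt [ 0.0001 -0.0022 -1.    ] F [ 0.2423 -0.424  -0.3096] w 0.0003 t 44.38
[ 0.0005 -0.0698  0.0601]
```

View pics/y_a.png

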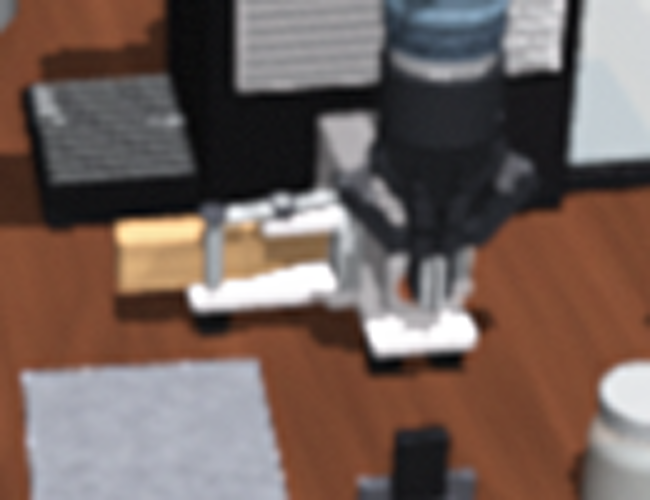

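Request:
drive_tool:
  targets:
    - [[-1.5,0,0.1],0]
    - [[-3,0,0.1],0]
    - [[-4,0,0.1],0]
    - [[-5,0,0.1],0]
    - [[-5.8,0,0.1],0]
    - [[-5.8,0,0.1],0]

```text
clock: 45.12
tool_pos: [0.6602, 0.068, 0.0575]
ee_rot: [[-0.053, -0.999, -0.0], [-0.999, 0.053, 0.001], [-0.001, 0.0, -1.0]]
wrist_force: [0.5, -0.7, -0.4]
grip_width: 0.0002
```

Request:
drive_tool:
  targets:
    - [[-0.5,0,0],0]
    - [[-1,0,0],0]
    - [[-1.5,0,0],0]
    - [[-1.8,0,0],0]
    - [[-1.8,0,0],0]

```text
clock: 45.75
tool_pos: [0.6614, 0.0854, 0.0578]
ee_rot: [[-0.054, -0.999, 0.0], [-0.999, 0.054, 0.0], [-0.0, -0.0, -1.0]]
wrist_force: [-0.5, 1.0, 0.6]
grip_width: 0.0002
```

```bash
python3 -c "
from h import *
i2,_=snap('side','z_s')
go(W(0,.006,.058),266.9);print(toM(observe()['tool_pos']))
a=cv2.resize(i2[140:240,280:410],None,fx=5,fy=5,interpolation=cv2.INTER_CUBIC)
cv2.imwrite('pics/z_a.png',a[:,:,::-1])
"
```

```text
shift cm [ 0.0508 -0.0422 -0.0144] turn rad -0.0002 yaw0 -93.11 dist 0.068 pos [0.6614 0.0852 0.0579] tilt [-0.0004 -0.0002 -1.    ] F [-0.3395 -0.1873  0.5689] w 0.0001 t 45.80
[-0.0004  0.0065  0.0579]
```

View pics/z_a.png

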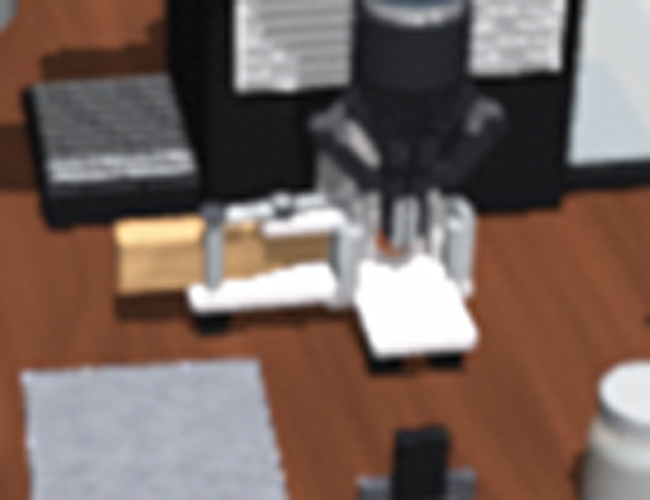

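Request:
drive_tool:
  targets:
    - [[2,0,0],0]
    - [[5,0,-1],0]
    - [[9,0,-6],0]
    - [[13,0,-12],0]
    - [[13,0,-18],0]
    - [[13,0,-18],0]
    - [[13,0,-18],0]
  fingers: 0.15

```text
clock: 46.68
tool_pos: [0.6546, -0.0462, 0.2384]
ee_rot: [[-0.056, -0.998, 0.002], [-0.998, 0.056, -0.001], [0.0, -0.002, -1.0]]
wrist_force: [-0.1, 0.2, -0.5]
grip_width: 0.0361
```

```bash
python3 -c "
from h import *
i2,_=snap('side','aa_s');p=camera_params('wrist');iw=camera('wrist');cv2.imwrite('pics/aa_w.png',iw[:,:,::-1])
crop(iw,(250,220,430,345),'aa_c',4)
f=lambda m:(proj('wrist',W(*m),p))
print('cart rear top edge if y=.0175',f((-.02,.0175,.075)),f((.02,.0175,.075)),'y=.008',f((-.02,.008,.075)),f((.02,.008,.075)),'sill front',f((-.032,-.075,.035)),f((.032,-.075,.035)))
a=cv2.resize(i2[140:240,280:410],None,fx=6,fy=6,interpolation=cv2.INTER_CUBIC)
cv2.imwrite('pics/aa_a.png',a[:,:,::-1])
f=lambda m:(proj('side',W(*m))-[280,140]+.5)*6
print('side rear face y=.0175',[f((x,.0175,z)) for x,z in [(-.02,.035),(.02,.035),(.02,.075),(-.02,.075)]])
go([.6095,-.1498,.15],176.87)
"
```

```text
cart rear top edge if y=.0175 [338.5156 307.4669] [302.0128 307.5285] y=.008 [338.6392 299.8327] [301.8762 299.8928] sill front [348.1939 215.6308] [292.1541 215.69  ]
side rear face y=.0175 [array([436.9065, 316.1401]), array([508.2914, 310.4216]), array([512.0734, 247.8298]), array([439.6968, 253.4318])]
shift cm [10.687   3.7678  8.596 ] turn rad 1.5706 yaw0 -93.14 dist 14.223 pos [ 0.6532 -0.0452  0.2359] tilt [-0.0002  0.0031 -1.    ] F [ 0.0549 -0.026  -1.0019] w 0.0360 t 46.77
```

View pics/aa_c.png

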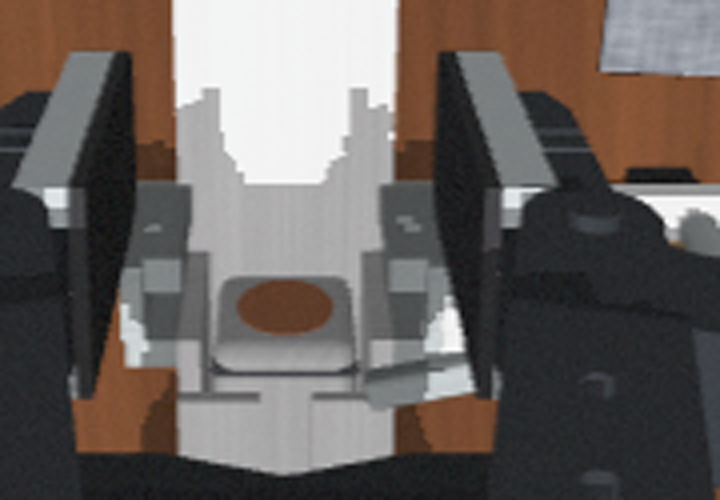

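View pics/aa_a.png

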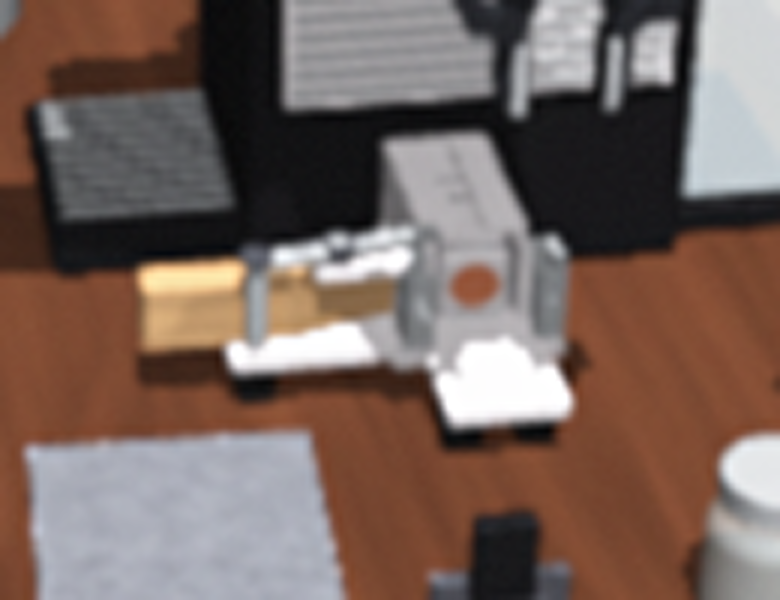

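Request:
drive_tool:
  targets:
    - [[3,1,0],0.18]
    - [[6,2,0],0.36]
    - [[9,3,2],0.54]
    - [[10.7,3.75,4],0.72]
    - [[10.7,3.75,6],0.9]
    - [[10.7,3.75,7],1.08]
    - [[10.7,3.75,7],1.26]
    - [[10.7,3.75,7],1.44]
    - [[10.7,3.75,7],1.571]
    - [[10.7,3.75,7],1.571]
    - [[10.7,3.75,7],1.571]
    - [[10.7,3.75,7],1.571]

```text
clock: 48.28
tool_pos: [0.6107, -0.1496, 0.1673]
ee_rot: [[-0.999, 0.054, -0.001], [0.054, 0.999, 0.0], [0.001, 0.0, -1.0]]
wrist_force: [-0.1, 1.0, 0.7]
grip_width: 0.0366
```

```bash
python3 -c "
from h import *
camera('side');p=camera_params('wrist');iw=camera('wrist')
a=np.radians(-3.13);x=np.array([np.cos(a),np.sin(a)]);y=np.array([-x[1],x[0]]);c=np.array([.6095,-.1498])
q=[proj('wrist',[*(c+i*.016*x+j*.006*y),.082],p) for i,j in [(1,1),(1,-1),(-1,-1),(-1,1)]]
v=iw.copy();cv2.polylines(v,[np.int32(q)],True,(255,0,0),1);crop(v,(240,120,400,300),'ab_c',4)
print(onz('wrist',(320,200),.082,p))
go([.6095,-.1498,.0545],176.87)
"
```

```text
[ 0.6105 -0.1513  0.082 ]
shift cm [ 0.137  -0.0123 11.3173] turn rad 0.0004 yaw0 176.90 dist 11.318 pos [ 0.6109 -0.1497  0.1677] tilt [ 0.0002 -0.0001 -1.    ] F [0.3968 0.5412 0.2392] w 0.0364 t 48.38
```

View pics/ab_c.png

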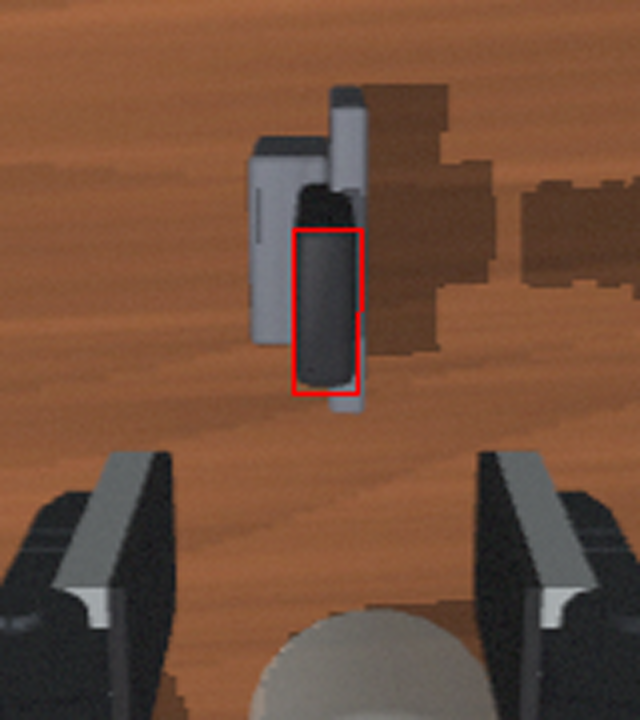

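Request:
drive_tool:
  targets:
    - [[0.14,0,4],0]
    - [[0.14,0,8],0]
    - [[0.14,0,10.5],0]
    - [[0.14,0,11.3],0]
    - [[0.14,0,11.3],0]
    - [[0.14,0,11.3],0]

```text
clock: 49.12
tool_pos: [0.6108, -0.1501, 0.0564]
ee_rot: [[-0.998, 0.055, 0.003], [0.055, 0.999, -0.001], [-0.003, -0.001, -1.0]]
wrist_force: [0.3, -0.1, 0.2]
grip_width: 0.0362
```

Request:
drive_tool:
  targets:
    - [[0,0,0],0]
    - [[0,0,0],0]
    - [[0,0,0],0]
    - [[0,0,0],0]
    - [[0,0,0],0]
  fingers: 1
  grip_force: 50

```text
clock: 49.75
tool_pos: [0.6106, -0.1499, 0.0561]
ee_rot: [[-0.999, 0.055, 0.002], [0.055, 0.999, -0.001], [-0.002, -0.001, -1.0]]
wrist_force: [-0.3, 0.5, 6.1]
grip_width: 0.0113
```

```bash
python3 -c "
from h import *
o=observe();print(o['tool_pos'],o['wrist_force'],o['grip_width'])
go([.6622,.0777,.19],176.87)
"
```

```text
[ 0.6106 -0.1499  0.0561] [-0.2933  0.4632  6.0544] 0.011337384320929782
shift cm [ -3.9416  22.9989 -13.3984] turn rad -0.0000 yaw0 176.87 dist 26.907 pos [ 0.6106 -0.1499  0.0561] tilt [-0.0024 -0.0006 -1.    ] F [-0.2933  0.4632  6.0544] w 0.0113 t 49.75
```

Request:
drive_tool:
  targets:
    - [[0,0,-4],0]
    - [[0,0,-9],0]
    - [[0,0,-13.4],0]
    - [[-1,6,-13.4],0]
    - [[-2,12,-13.4],0]
    - [[-3,18,-13.4],0]
    - [[-4,22,-13.4],0]
    - [[-4.02,23,-13.4],0]
    - [[-4.02,23,-13.4],0]
    - [[-4.02,23,-13.4],0]
    - [[-4.02,23,-13.4],0]

```text
clock: 51.12
tool_pos: [0.6622, 0.0762, 0.1888]
ee_rot: [[-0.998, 0.057, -0.0], [0.057, 0.998, -0.0], [0.0, -0.0, -1.0]]
wrist_force: [-0.2, -0.7, -1.9]
grip_width: 0.0113
```

```bash
python3 -c "
from h import *
i2,_=snap('side','ac_s');p=camera_params('wrist');iw=camera('wrist');crop(iw,(220,100,420,300),'ac_c',4)
print(toM(observe()['tool_pos']))
go([.6630,.0777,.13],176.87)
"
```

```text
[ 0.0009 -0.0021  0.1889]
shift cm [-0.0684  0.1163  5.8895] turn rad -0.0018 yaw0 176.77 dist 5.891 pos [0.6622 0.0766 0.1889] tilt [-0.     -0.0002 -1.    ] F [-0.3186 -0.4797 -2.1914] w 0.0113 t 51.23
```

View pics/ac_c.png

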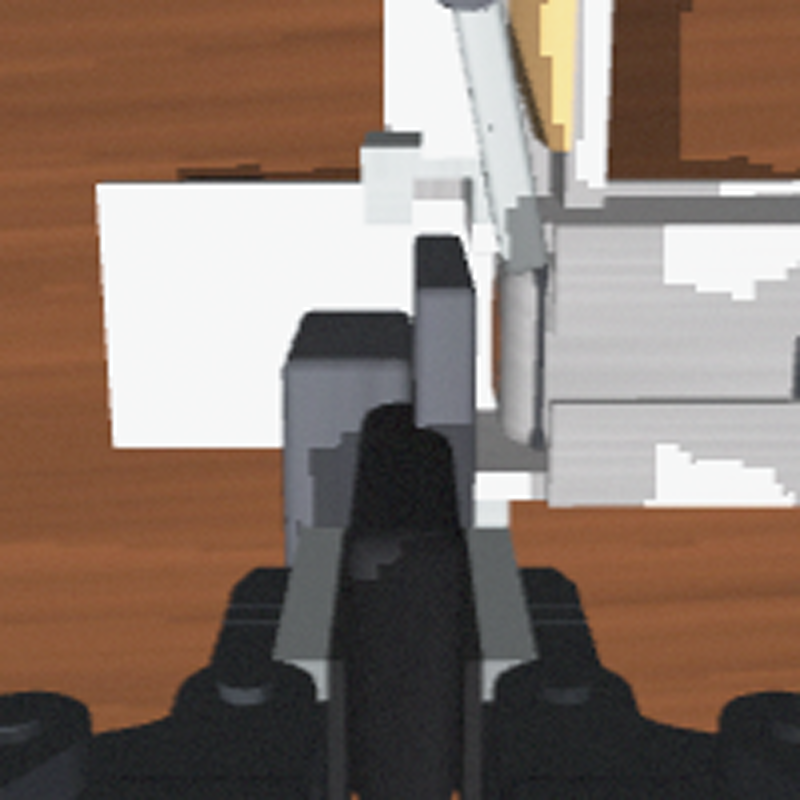

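Request:
drive_tool:
  targets:
    - [[-0.07,0.1,2],-0.002]
    - [[-0.07,0.1,4],-0.002]
    - [[-0.07,0.1,4.8],-0.002]
    - [[-0.07,0.1,4.8],-0.002]
    - [[-0.07,0.1,4.8],-0.002]
    - [[-0.07,0.1,4.8],-0.002]

```text
clock: 51.98
tool_pos: [0.6637, 0.0787, 0.1418]
ee_rot: [[-0.999, 0.053, 0.002], [0.053, 0.999, -0.0], [-0.002, 0.0, -1.0]]
wrist_force: [-0.1, 0.2, -1.0]
grip_width: 0.0109
```

```bash
python3 -c "
from h import *
i2,_=snap('side','ad_s');p=camera_params('wrist');iw=camera('wrist');crop(iw,(220,100,420,300),'ad_c',4)
print(toM(observe()['tool_pos']))
go([.6630,.0777,.0911],176.87)
a=cv2.resize(i2[120:220,290:410],None,fx=5,fy=5,interpolation=cv2.INTER_CUBIC)
cv2.imwrite('pics/ad_a.png',a[:,:,::-1])
"
```

```text
[0.002  0.0002 0.1415]
shift cm [ 0.0524 -0.1073  5.0398] turn rad 0.0019 yaw0 176.98 dist 5.041 pos [0.6635 0.0787 0.1415] tilt [-0.0013 -0.     -1.    ] F [ 0.6274 -0.6588 -2.2213] w 0.0111 t 52.08
```

View pics/ad_c.png

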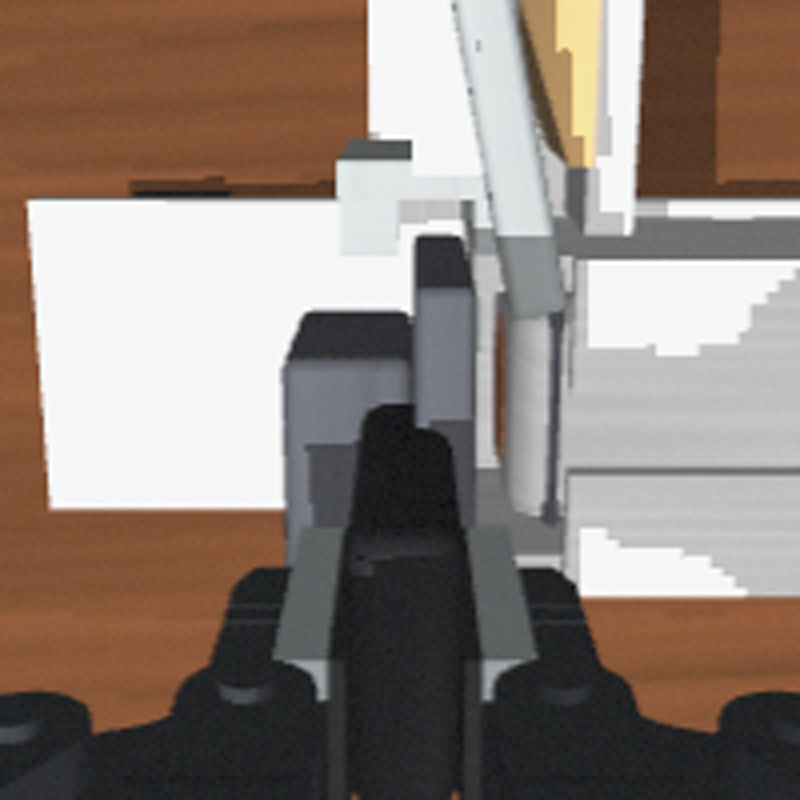

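View pics/ad_a.png

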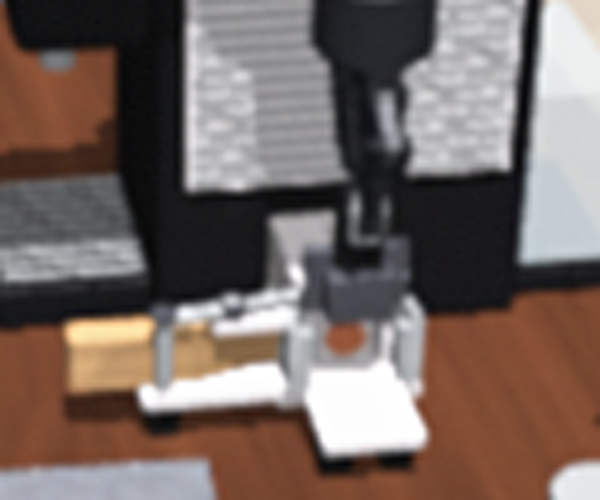

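Request:
drive_tool:
  targets:
    - [[0.05,-0.09,0],0.002]
    - [[0.05,-0.09,0],0.002]
    - [[0.05,-0.09,0.6],0.002]
    - [[0.05,-0.09,1.2],0.002]
    - [[0.05,-0.09,1.2],0.002]

```text
clock: 52.7
tool_pos: [0.6617, 0.0778, 0.1276]
ee_rot: [[-0.998, 0.055, -0.002], [0.055, 0.998, -0.0], [0.002, -0.0, -1.0]]
wrist_force: [0.9, -1.1, -1.9]
grip_width: 0.0113
```

```bash
python3 -c "
from h import *
go([.6630,.0777,.0911],176.87)"
```

```text
shift cm [-0.1357 -0.0051  3.6508] turn rad -0.0002 yaw0 176.86 dist 3.653 pos [0.6617 0.0778 0.1276] tilt [ 0.002  -0.0002 -1.    ] F [ 0.9489 -1.1291 -1.918 ] w 0.0113 t 52.70
```

Bottom is now at about 0.072, below the slot tops, with no contact force. I'll continue down.

Request:
drive_tool:
  targets:
    - [[-0.05,0,0.7],0]
    - [[-0.05,0,1.4],0]
    - [[-0.05,0,2.1],0]
    - [[-0.05,0,2.8],0]
    - [[-0.05,0,3.2],0]
    - [[-0.05,0,3.2],0]

```text
clock: 53.45
tool_pos: [0.6627, 0.0778, 0.0963]
ee_rot: [[-0.998, 0.055, -0.001], [0.055, 0.999, -0.0], [0.001, -0.0, -1.0]]
wrist_force: [-0.2, 0.4, -1.7]
grip_width: 0.0113
```

Request:
drive_tool:
  targets:
    - [[0,0,0.2],0]
    - [[0,0,0.4],0]
    - [[0,0,0.5],0]
    - [[0,0,0.5],0]

```text
clock: 53.95
tool_pos: [0.663, 0.0778, 0.0917]
ee_rot: [[-0.998, 0.055, -0.0], [0.055, 0.998, -0.0], [0.0, -0.0, -1.0]]
wrist_force: [-0.5, 0.9, -0.6]
grip_width: 0.0113
```

```bash
python3 -c "
from h import *
i2,_=snap('side','ae_s')
go([.6630,.0777,.0911],176.87)
a=cv2.resize(i2[120:220,290:410],None,fx=5,fy=5,interpolation=cv2.INTER_CUBIC)
cv2.imwrite('pics/ae_a.png',a[:,:,::-1])"
```

```text
shift cm [ 0.0011 -0.0136  0.0689] turn rad -0.0002 yaw0 176.86 dist 0.070 pos [0.663  0.0778 0.0918] tilt [-0.     -0.0001 -1.    ] F [-0.5858 -0.0213 -1.6235] w 0.0114 t 54.00
```

View pics/ae_a.png

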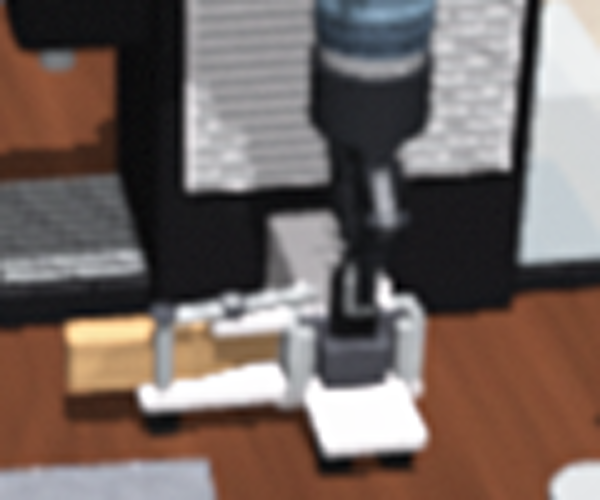

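Near the floor. I'll press gently until there's contact, then release.

Request:
drive_tool:
  targets:
    - [[0,0,0.1],0]
    - [[0,0,0.2],0]
    - [[0,0,0.2],0]

```text
clock: 54.38
tool_pos: [0.6633, 0.0779, 0.0911]
ee_rot: [[-0.999, 0.055, 0.001], [0.055, 0.999, -0.0], [-0.001, 0.0, -1.0]]
wrist_force: [-2.3, 0.4, 4.0]
grip_width: 0.0108
```

Request:
drive_tool:
  targets:
    - [[0,0,0],0]
    - [[0,0,0],0]
    - [[0,0,0],0]
    - [[0,0,0],0]
  fingers: 0.15

```text
clock: 54.88
tool_pos: [0.663, 0.0778, 0.0897]
ee_rot: [[-0.998, 0.055, -0.0], [0.055, 0.998, -0.0], [0.0, -0.0, -1.0]]
wrist_force: [0.4, -0.0, 0.6]
grip_width: 0.0361
```

Request:
drive_tool:
  targets:
    - [[0,0,-2],0]
    - [[0,0,-5],0]
    - [[0,0,-8],0]
    - [[0,0,-8],0]
    - [[0,0,-8],0]

```text
clock: 55.5
tool_pos: [0.6627, 0.0778, 0.1689]
ee_rot: [[-0.998, 0.055, -0.001], [0.055, 0.998, -0.0], [0.001, -0.0, -1.0]]
wrist_force: [-1.1, 0.5, -0.1]
grip_width: 0.0363
```

```bash
python3 -c "
from h import *
i2,_=snap('side','af_s');camera('side');p=camera_params('wrist');iw=camera('wrist');cv2.imwrite('pics/af_w.png',iw[:,:,::-1])
v=cv2.resize(iw[100:300,220:420],None,fx=4,fy=4,interpolation=cv2.INTER_CUBIC)[:,:,::-1].copy()
f=lambda m:(proj('wrist',W(*m),p)-[220,100]+.5)*4
for poly,c in [([(-.016,-.007,.117),(.016,-.007,.117),(.016,.005,.117),(-.016,.005,.117)],(0,0,255)),([(-.034,0,.081),(.034,0,.081),(.034,.008,.081),(-.034,.008,.081)],(255,0,0)),([(-.022,-.018,.069),(.022,-.018,.069),(.022,0,.069),(-.022,0,.069)],(255,0,255)),([(-.032,-.075,.035),(.032,-.075,.035),(.032,-.002,.035),(-.032,-.002,.035)],(0,255,0))]:
    cv2.polylines(v,[np.int32([f(m) for m in poly])],True,c,1)
cv2.imwrite('pics/af_c.png',v)
a=cv2.resize(i2[120:220,290:410],None,fx=5,fy=5,interpolation=cv2.INTER_CUBIC)
cv2.imwrite('pics/af_a.png',a[:,:,::-1]);go([.5,.1,.2],176.87)"
```

```text
shift cm [16.3088  1.3292 -3.1457] turn rad -0.0002 yaw0 176.86 dist 16.663 pos [0.662  0.0778 0.1681] tilt [ 0.0029 -0.0003 -1.    ] F [-0.6044  0.2009  0.5298] w 0.0365 t 55.65
```

View pics/af_c.png

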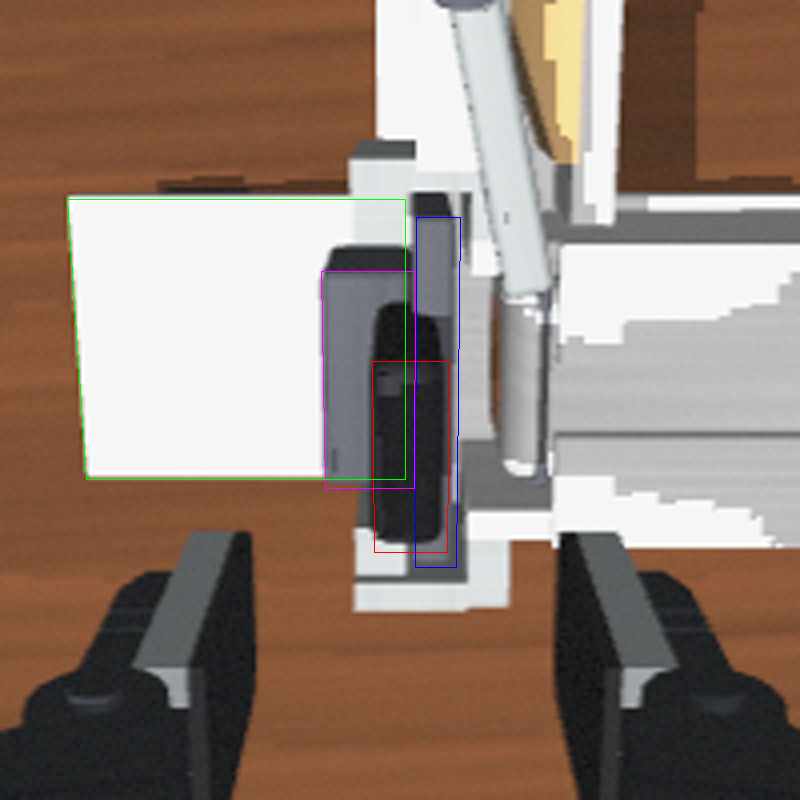

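View pics/af_a.png

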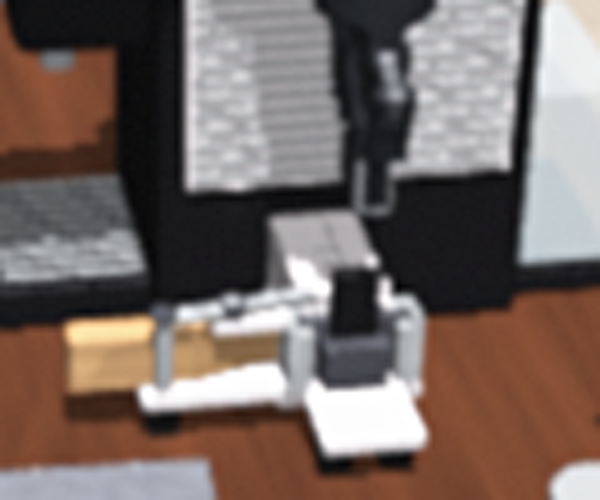

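```bash
python3 -c "
from h import *
print(toM([.497,.1024,.044]),W(-.168,.018,.17));go(W(-.168,.018,.16),176.87)"
```

```text
[-0.1655  0.0148  0.044 ] [0.4947 0.1057 0.17  ]
shift cm [16.8563  1.8747  0.8557] turn rad -0.0002 yaw0 176.86 dist 16.982 pos [0.662  0.0778 0.1681] tilt [ 0.0029 -0.0003 -1.    ] F [-0.6044  0.2009  0.5298] w 0.0365 t 55.65
```

Request:
drive_tool:
  targets:
    - [[5,0.6,-1],0]
    - [[10,1.2,-1],0]
    - [[15,1.7,-1],0]
    - [[16.9,1.9,0.8],0]
    - [[16.9,1.9,0.8],0]
    - [[16.9,1.9,0.8],0]
    - [[16.9,1.9,0.8],0]
  fingers: -0.3

```text
clock: 56.52
tool_pos: [0.4971, 0.1059, 0.1623]
ee_rot: [[-0.998, 0.055, 0.002], [0.055, 0.998, -0.0], [-0.002, 0.0, -1.0]]
wrist_force: [-0.5, 0.6, -0.1]
grip_width: 0.0556
```

```bash
python3 -c "
from h import *
camera('side');p=camera_params('wrist');iw=camera('wrist');cv2.imwrite('pics/ag_w.png',iw[:,:,::-1])
v=cv2.resize(iw[120:320,220:420],None,fx=4,fy=4,interpolation=cv2.INTER_CUBIC)[:,:,::-1].copy()
f=lambda m:(proj('wrist',W(*m),p)-[220,120]+.5)*4
for poly,c in [([(-.188,.006,.071),(-.188,.03,.071),(-.048,.03,.071),(-.048,.026,.071),(-.108,.006,.071)],(0,0,255)),([(-.137,-.008,.035),(-.026,-.008,.035)],(0,255,0))]:
    cv2.polylines(v,[np.int32([f(m) for m in poly])],True,c,1)
cv2.imwrite('pics/ag_c.png',v)
go(W(-.168,.018,.0427),176.87)"
```

```text
shift cm [ 0.2081 -0.0281 11.9426] turn rad -0.0006 yaw0 176.83 dist 11.944 pos [0.4967 0.1059 0.1621] tilt [-0.0012  0.0001 -1.    ] F [ 0.1053  0.4353 -0.8473] w 0.0554 t 56.62
```

View pics/ag_c.png

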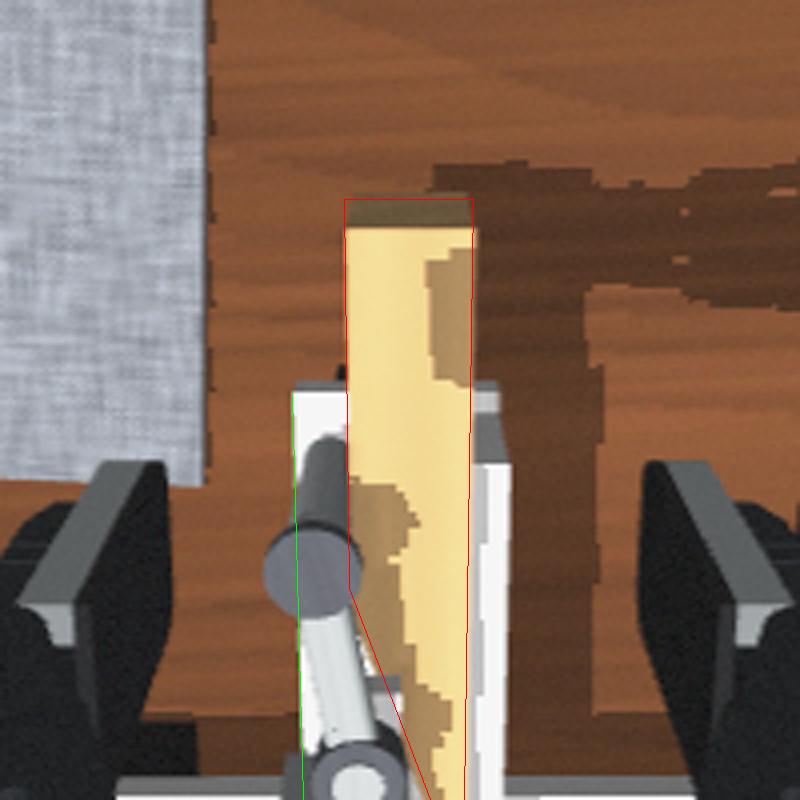

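Request:
drive_tool:
  targets:
    - [[-0.2,-0.02,4],0]
    - [[-0.2,-0.02,8],0]
    - [[-0.2,-0.02,10.8],0]
    - [[-0.2,-0.02,11.8],0]
    - [[-0.2,-0.02,11.8],0]
    - [[-0.2,-0.02,11.8],0]

```text
clock: 57.38
tool_pos: [0.4987, 0.1058, 0.0451]
ee_rot: [[-0.998, 0.055, 0.002], [0.055, 0.998, 0.0], [-0.002, 0.0, -1.0]]
wrist_force: [0.8, 0.2, 0.5]
grip_width: 0.0557
```

Request:
drive_tool:
  targets:
    - [[0,0,0],0]
    - [[0,0,0],0]
    - [[0,0,0],0]
    - [[0,0,0],0]
    - [[0,0,0],0]
  fingers: 1
  grip_force: 80

```text
clock: 58.0
tool_pos: [0.498, 0.1064, 0.0443]
ee_rot: [[-0.999, 0.054, 0.002], [0.054, 0.999, 0.001], [-0.001, 0.001, -1.0]]
wrist_force: [1.0, 4.9, 2.5]
grip_width: 0.0222
```

```bash
python3 -c "
from h import *
i2,_=snap('side','ah_s')
print(toM(observe()['tool_pos']));go(W(-.164,.018,.0427),176.87)
a=cv2.resize(i2[120:220,270:410],None,fx=5,fy=5,interpolation=cv2.INTER_CUBIC)
cv2.imwrite('pics/ah_a.png',a[:,:,::-1])"
```

```text
[-0.1647  0.0187  0.0443]
shift cm [-0.0674 -0.0736  0.1551] turn rad 0.0004 yaw0 176.89 dist 0.184 pos [0.4981 0.1063 0.0443] tilt [-0.0015  0.0011 -1.    ] F [0.8121 4.3417 2.8376] w 0.0229 t 58.05
```

View pics/ah_a.png

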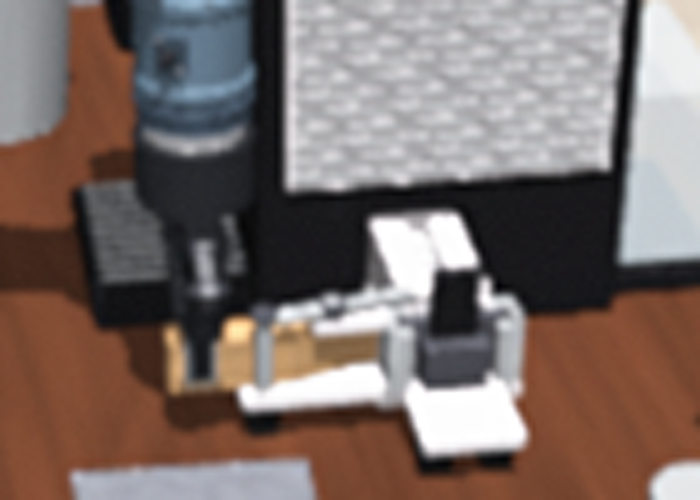

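Request:
drive_tool:
  targets:
    - [[0.5,-0.05,0],0]
    - [[1.2,-0.05,0],0]
    - [[2,-0.05,0],0]
    - [[3,-0.05,0],0]
    - [[4,-0.05,0],0]
    - [[5,-0.05,0],0]
    - [[6,-0.05,0],0]
    - [[7.5,-0.05,0],0]
    - [[9,-0.05,0],0]
    - [[10.5,-0.05,0],0]
    - [[11.5,-0.05,0],0]
    - [[11.5,-0.05,0],0]

```text
clock: 59.55
tool_pos: [0.3805, 0.1114, 0.0433]
ee_rot: [[-0.999, 0.055, -0.002], [0.055, 0.999, -0.001], [0.002, -0.001, -1.0]]
wrist_force: [0.2, 0.9, -0.2]
grip_width: 0.0228
```

```bash
python3 -c "
from h import *
i2,_=snap('side','ai_s');iw,_=snap('wrist','ai_w');i3,_=snap('top','ai_t');crop(i3,(220,120,380,250),'ai_tc',4)
print(toM(observe()['tool_pos']));o=observe();print(o['tool_pos'],o['grip_width'],o['wrist_force'])
a=cv2.resize(i2[120:240,250:410],None,fx=4,fy=4,interpolation=cv2.INTER_CUBIC)
cv2.imwrite('pics/ai_a.png',a[:,:,::-1])"
```

```text
[-0.2799  0.0178  0.0438]
[0.383  0.1115 0.0438] 0.022782187182257278 [ 0.3045  0.9007 -1.0043]
```

View pics/ai_a.png

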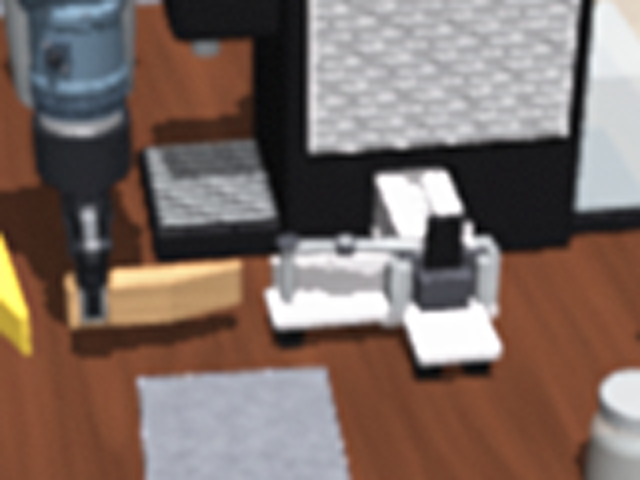

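View pics/ai_tc.png

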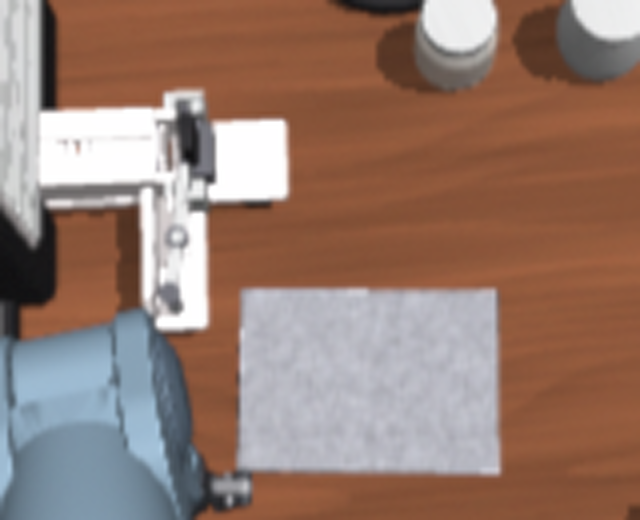

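```bash
python3 -c "
from h import *
go([.429,-.045,.03],176.87)"
```

```text
shift cm [ -5.451  -15.3776   1.3891] turn rad -0.0002 yaw0 176.86 dist 16.374 pos [0.383  0.1115 0.0438] tilt [-0.0006 -0.0001 -1.    ] F [ 0.3045  0.9007 -1.0043] w 0.0228 t 59.70
```

Request:
drive_tool:
  targets:
    - [[0,0,-5],0]
    - [[-1,-5,-6],0]
    - [[-3,-10,-5],0]
    - [[-5.4,-15.4,-4],0]
    - [[-5.4,-15.4,-2],0]
    - [[-5.4,-15.4,1.4],0]
    - [[-5.4,-15.4,1.4],0]
    - [[-5.4,-15.4,1.4],0]

```text
clock: 60.7
tool_pos: [0.4285, -0.0453, 0.0305]
ee_rot: [[-0.999, 0.055, 0.0], [0.055, 0.999, -0.0], [-0.0, -0.0, -1.0]]
wrist_force: [0.7, -0.9, -1.5]
grip_width: 0.0229
```

Request:
drive_tool:
  targets:
    - [[0,0,0.6],0]
    - [[0,0,1.2],0]
    - [[0,0,1.5],0]
    - [[0,0,1.6],0]
    - [[0,0,1.6],0]

```text
clock: 61.32
tool_pos: [0.4279, -0.0452, 0.0138]
ee_rot: [[-0.999, 0.055, -0.0], [0.055, 0.999, -0.0], [0.0, -0.0, -1.0]]
wrist_force: [0.1, 0.1, -0.2]
grip_width: 0.0227
```

Request:
drive_tool:
  targets:
    - [[0,0,0.1],0]
    - [[0,0,0.15],0]
    - [[0,0,0.15],0]

```text
clock: 61.7
tool_pos: [0.428, -0.0453, 0.0125]
ee_rot: [[-0.998, 0.055, 0.0], [0.055, 0.998, -0.0], [-0.0, -0.0, -1.0]]
wrist_force: [-1.6, 0.3, 3.9]
grip_width: 0.023
```

Request:
drive_tool:
  targets:
    - [[0,0,0],0]
    - [[0,0,0],0]
    - [[0,0,0],0]
    - [[0,0,0],0]
  fingers: -0.2

```text
clock: 62.2
tool_pos: [0.4279, -0.0452, 0.0122]
ee_rot: [[-0.998, 0.055, -0.0], [0.055, 0.998, -0.0], [0.0, -0.0, -1.0]]
wrist_force: [0.7, 0.5, 0.8]
grip_width: 0.0514
```

Request:
drive_tool:
  targets:
    - [[0,0,-3],0]
    - [[0,0,-7],0]
    - [[0,0,-13],0]
    - [[0,0,-20],0]
    - [[0,0,-20],0]
    - [[0,-6,-20],0]
    - [[0,-12,-20],0]
    - [[0,-18,-20],0]
    - [[0,-18,-20],0]
    - [[0,-18,-20],0]

```text
clock: 63.45
tool_pos: [0.4174, -0.2242, 0.2112]
ee_rot: [[-0.998, 0.055, -0.002], [0.055, 0.998, 0.002], [0.002, 0.002, -1.0]]
wrist_force: [-0.5, 0.1, 0.7]
grip_width: 0.0508
```

```bash
python3 -c "
from h import *
i2,_=snap('side','aj_s');iw,p=snap('wrist','aj_w');i3,_=snap('top','aj_t')
crop(i2,(270,140,420,270),'aj_sc',5);crop(i3,(220,120,380,250),'aj_tc',5)
o=observe();print(o['clock'],o['tool_pos'],o['wrist_force'])
"
```

```text
63.6 [ 0.4179 -0.2233  0.2119] [ 0.8141  0.7009 -0.0737]
```

View pics/aj_sc.png

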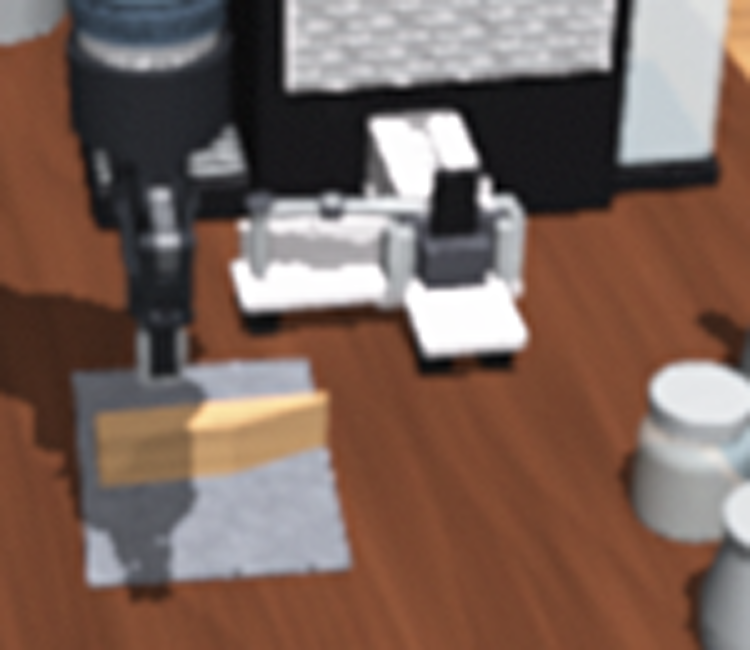

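View pics/aj_tc.png

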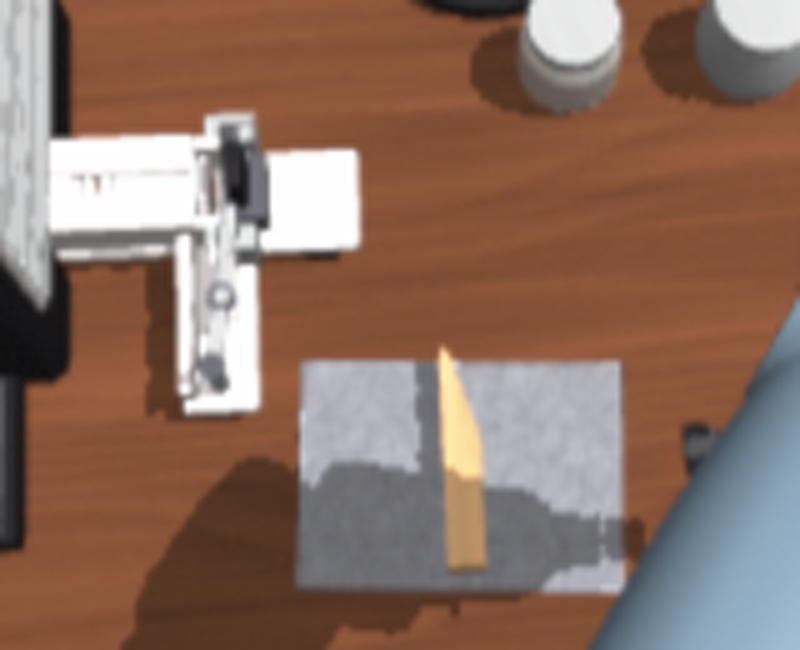

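View pics/aj_s.png

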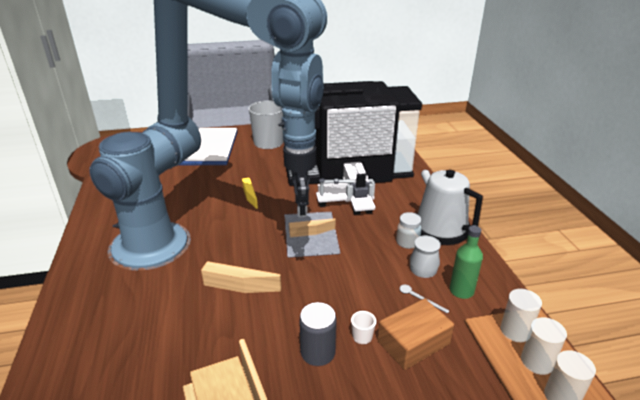

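The wedge lies on the mat with its middle inside the edges, and the lever is back at its original shut angle over the cover. The cartridges are in, and the bystanders haven't moved. I'm handing in the job.

```bash
python3 -c "
from plant import *
print(job_done())"
```

```text
the job is handed in; nothing more can be done
None
```

The coffee machine's tube is refilled and closed, and I handed the job in at about 64 s; no verdict came back.

- **What I did:** I wedged the catch open with the smaller beech wedge, lifted the cover off and stood it aside. I pushed in the two cartridges, the only ones I found on the table, then lowered the cover and pulled the wedge so the catch sprang shut. The wedge is back on the mat.
- **Last checks:**
  - **Catch and cover:** in the side and top pictures the catch lever is back at its shut angle. The cover stands in its slots as it did at the start, judged by eye against the first pictures.
  - **Cartridges:** the rear of the last one is about 19 mm inside the mouth. I measured this from the camera before closing the cover.
  - **Wedge:** it lies on the mat with its middle well inside the edges. Its tip reaches about to the mat's edge.
  - **Other things:** everything else stands where it was, and the gripper is clear.
- **Disagreements on the way:** my first estimate of the machine's position was about 5 mm off along the tube. I had paired the picture with the camera pose read after the arm settled, so I measured again and corrected it before touching the cover. The wedge also went in about 5 mm deeper than its nominal place, but it held the catch open throughout.

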